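# Hang the paddle on the display rail with an S-hook

## Task

Take the loose S-hook off the little wooden T-bar, hook its lower bend up through the hole in the swivelling steel hanging strap of the round marble paddle on the books, and lift the paddle away on the hook. Then hang the hook by its upper bend on the bare part of the display rail, beside the paddle already there: lower it gently until the rail carries the weight before you let go, do not drop it or lean hard on the paddle or the rail, and leave the soap and the tins where they are.

Things in the scene. Friction and masses are not known exactly. Their poses are not given: they have to be found in the camera images.
- s_hook: loose S-hook of 8 mm round steel rod, 90 g, hanging by its upper bend on hook_stand's bar; a flat tab 24 mm wide, 8 mm thick stands on its crown, to hold it by. Lies in its x-z plane, z up. Rod centre line in (x, z) mm: end (24, 30), half circle over (0, 32) to (-24, 32), down to (-24, 20), slanting to (11, -16), down to (13, -34), half circle under (0, -34), tip up at x -13
- hook_top (a point): inside crown of the upper bend, at (0, 0, 52) mm of s_hook, which rests on a bar; the tab's top is 24 mm above it, its flats face the hook's y. Open end 26 mm below this point, slanting shank 52 mm below it: the hook comes off or onto a bar by lifting it 28 to 36 mm and going sideways along its own x (off: to -x, on: to +x), not straight up
- hook_seat (a point): inside bottom of the lower bend, at (0, 0, -43) mm of s_hook, where a hung thing rests; lowest point of the rod 8 mm below it
- hook_tip (a point): top of the lower bend's upward tip, at (-13, 0, -28) mm of s_hook, 15 mm above the seat; round-ended, 8 mm thick. May shift a few mm as the hook is gripped
- hook_stand: fixed wooden T-bar stand: round foot 90 mm, post, and a 10 mm round bar along its y axis, 180 mm long, top 130 mm above the table. Origin under the post on the table. The loose S-hook hangs on the +y arm, its x axis along the stand's x; a like hook, fixed, hangs at y -55 mm, its tab up to 154 mm above the table
- paddle: loose round marble paddle, 8 mm thick, 130 to 210 g: disc 80 mm across, handle 26 mm wide ending 60 mm from the disc centre, steel hanging strap riveted on top. Origin at the disc centre on the underside, x along the handle, z up. Lies on three fixed books (215 x 178 mm, 66 mm high), strap sticking out over the pile's left edge in free air; slides at about 1 N
- display_stand: fixed stand: plank foot 90 x 340 x 16 mm, origin under its middle; posts at y +-150 mm carry a rigid 10 mm round rail along y above the origin. Clamps set the rail's height, which is NOT reported: top anywhere from 250 to 290 mm, to be felt for or seen. A like paddle hangs fixed at y +45 to +125 mm; bare part: y -110 to +10. A paddle hung there ends 215 mm below the rail's top
- soap_bar: loose bar of soap in a paper band, 53 x 78 x 25 mm, lying flat on the front of the table; origin under its middle; leave it
- tin_a: loose round balm tin, 54 mm across, 21 mm high, at the right front; origin under its middle; leave it
- tin_b: second loose balm tin of the same size beside it; leave it
- paddle_rivet (a point): rivet of the strap, at (52, 0, 10) mm of paddle, mid thickness of the strap. The flat strap (4 mm thick, 22 mm wide) reaches 34 mm beyond it and has an 11 mm hole 22 mm from the rivet. It swivels stiffly about the rivet, up to 0.35 rad to either side of the handle's line at the start; its angle is NOT reported: see it, or feel for the hole from below (a miss lifts the paddle, about 0.8 N)
Mind the look-alikes: they are no part of the job. There is more than one size of the s_hook; the one meant has the size given above.

How it is judged:
By the outcome, as a careful person would: the job done as asked, in the order asked, and still so for the second after the job is handed in, with the robot touching nothing.
It also fails if it takes over 72 s, if anything falls off the work surface, if the arm or the gripper's body presses on something with over 40 N, if the wrist force passes 120 N, or if a joint passes its speed limit or range.

## Robot

A 6-joint arm with a two-finger parallel gripper is mounted at the origin on a cart in front of the work surface, level with it; the furniture and walls round the work are solid. World frame = base frame: x ahead of the robot, y to its left, z up, the work surface at z = 0. Lengths are in m, angles in degrees, forces in N, time in s.
With the tool pointing down it reaches from about 0.375 to 0.925 m from the base axis. Payload 5.7 kg.
Tool frame: the origin (TCP) lies at the very end of the fingers, on their centre line; the grasp point (between the pads) lies 19 mm behind it (bot.grasp_offset is the distance from the TCP to the grasp point, in m); z points along the fingers, y is the line along which they close (so a half turn about z gives the same grasp; the last joint's range is limited). The gripper opens to 85 mm and grips with 20 to 120 N. Pads are 22 mm wide; open, the fingers measure 114 mm over their backs; the gripper's body (76 mm by 85 mm) begins 54 mm behind the grasp point. The pads swing forward as they close: fully open they stand 13 mm farther back than shut.
Start: joints at [-74.318, 20.558, 86.54, -0, 72.909, -6.595], TCP at [0.227, -0.555, 0.206] pointing down, gripper open.
Joint ranges: [-170.27, 170.27], [-57.76, 135], [12.27, 136.19], [-55.21, 235.2], [11.17, 155.16], [-170.74, 170.74]. Speed limits (degrees/s): [136.94, 136.94, 180, 180, 180, 180].

## Interface

Orientations are given as [roll, pitch, yaw] about the fixed x, y, z axes, in that order (R = Rz(yaw) Ry(pitch) Rx(roll)).
In Python, from rig import bot gives the robot as it stands.
- The arm moves only by the tool play_rows, never from a script. Its argument "increments" is a list of rows, each an object with "linear": the shift along the world's x, y, z in units of 20 cm (1.0 is 20 cm), a list of three; "twist": the turn, a rotation vector about the world's x, y, z in units of 30 degrees (1.0 is 30 degrees), a list of three; "fingers": the opening, from 0 (shut) to 1 (fully open). A call has exactly 8 rows; each row shifts and turns the commanded pose from where the row before left it; what a row does not reach is not made up. A row lasts 1/8 s, in which the tool goes at most 62.5 mm and 10.7 degrees, less where a joint would pass 70% of its speed; a pose out of reach is approached as far as the arm can. A call with a number of a shift or a turn outside -1 to 1 is refused whole. A call with a gripper value outside its range is refused whole. The fingers move at their own pace and stop on an object; "grip_force" is the grip in N (left out, the last holds). Time passes only in rows, so rows that do not move let the fingers close, or fill a call up. It gives the time, the measured TCP pose, the force, the opening and the grip force at its end, in the units of the state.
- bot.sense(): the state, without advancing time (a new reading comes with each control period).
- bot.read_camera(name): name is "scene" or "top"; returns (picture, depth): 420x560x3 uint8, red, green, blue; 420x560 float32, m along the optical axis (not along the pixel's ray), 0 where there is no reading.
- bot.camera_info(name): a dict with "intrinsics" (3x3 intrinsics, pixels), "dist" ([k1, k2, p1, p2, k3] as OpenCV has them; the pictures are not rectified), "R" (3x3) and "t" (3): a world point X has camera coordinates R X + t. Camera axes: x right, y down, z forward; pixel columns grow to the right and rows downward; lengths in m; the calibration is good to about 2 mm. A picture is of the moment at which its call begins. camera_info takes no time and is no camera call.
- bot.close_job(): hands the job in; it is judged then, once.
The state is a dict: "time": time; "joint_positions": joint angles; "joint_vel": joint speeds; "tau": joint torques, N m; "ee_pos": TCP position; "tool_rot": TCP orientation; "wrist_force": force on the tool from outside, world axes, zero at the start; "wrist_torque": the same for the moment, N m; "opening": finger opening in m; "gripper_force": force on a finger pad.
Only numpy, scipy, OpenCV 4.12 (cv2) and the standard library are available. Lean on these libraries where they do the work, as an engineer would, in place of code of your own. Each camera call takes 0.05 s, during which the arm holds its last target. There are 200 camera calls.

## Working session

There is one attempt and no reset: what is moved stays moved. The work goes in short steps, Python scripts to look and compute and a tool call to move; the robot and the scene stay as the last step left them, time stands still between calls to the robot, and variables do not carry over. Pictures are saved under pics/ and viewed, at most 10 in all, crops included, and the job is handed in when it is done.

Besides the shell and the picture viewer there is one more tool, called as name([rows], argument=value, ...), one row to a line, values as JSON. play_rows: Moves the arm, as the interface text tells. Its arguments: {"type":"object","properties":{"increments":{"type":"array"},"grip_force":{"type":"number"}},"required":["increments"]}

```bash
mkdir -p pics; ls; cat > h.py <<'E'
import numpy as np,cv2
from rig import bot
def grab(n,tag):
    p,d=bot.read_camera(n); np.savez('/tmp/%s_%s.npz'%(n,tag),p=p,d=d)
    cv2.imwrite('pics/%s_%s.png'%(n,tag),p[:,:,::-1]); return p,d
def cloud(n,d):
    c=bot.camera_info(n);h,w=d.shape
    u,v=np.meshgrid(np.arange(w),np.arange(h))
    q=cv2.undistortPoints(np.stack([u,v],-1).reshape(-1,1,2).astype(np.float64),np.array(c['intrinsics'],float),np.array(c['dist'],float)).reshape(h,w,2)
    X=np.dstack([q*d[...,None],d])-np.array(c['t'])
    W=X@np.array(c['R']); W[d==0]=np.nan; return W
def load(n,tag):
    z=np.load('/tmp/%s_%s.npz'%(n,tag)); return z['p'],z['d']
def proj(n,X):
    c=bot.camera_info(n)
    return cv2.projectPoints(np.atleast_2d(np.array(X,float)),cv2.Rodrigues(np.array(c['R'],float))[0],np.array(c['t'],float),np.array(c['intrinsics'],float),np.array(c['dist'],float))[0].reshape(-1,2)
E
python3 - <<'E'
from h import *
for n in('scene','top'):
    grab(n,'0');c=bot.camera_info(n);R=np.array(c['R']);print(n,-R.T@np.array(c['t']),R[2],c['intrinsics'][0][0])
print(bot.sense())
E
```

```text
pics
scene [-0.25860309  0.35425107  0.89427359] [ 0.65614154 -0.37816149 -0.65304836] 490.61824167270277
top [ 0.43088227 -0.09721297  1.22059631] [ 8.04977528e-02 -4.53553864e-05 -9.96754789e-01] 515.6750890985279
{'time': 0.1, 'joint_positions': array([-7.43163742e+01,  2.05944260e+01,  8.65935442e+01,  6.12974315e-04,
        7.29090751e+01, -6.59393690e+00]), 'joint_vel': array([ 0.04107087, -0.08037631, -0.08287871, -0.02036001, -0.01522161,
       -0.01744009]), 'tau': array([-6.78783163e-04, -5.28653026e+01, -2.79349744e+01, -2.51223155e-04,
        5.04103373e-03,  1.44530169e-06]), 'ee_pos': array([ 0.22727967, -0.55456799,  0.20522623]), 'tool_rot': array([-1.79903664e+02, -1.17256226e-02,  2.22773722e+01]), 'wrist_force': array([ 0.12563068, -1.32231897, -0.49339652]), 'wrist_torque': array([-0.02517765, -0.00582563,  0.01669138]), 'gripper_force': 0.0, 'opening': 0.0856363488022329}
```

View pics/scene_0.png

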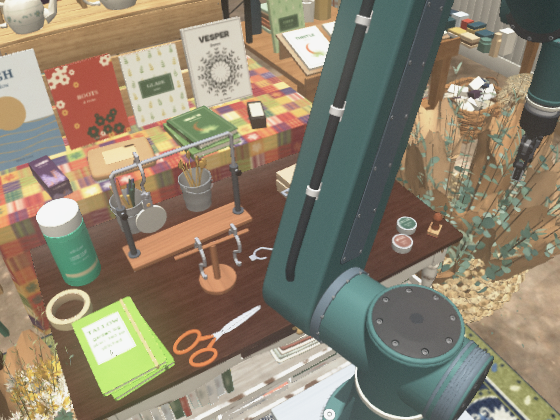

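View pics/top_0.png

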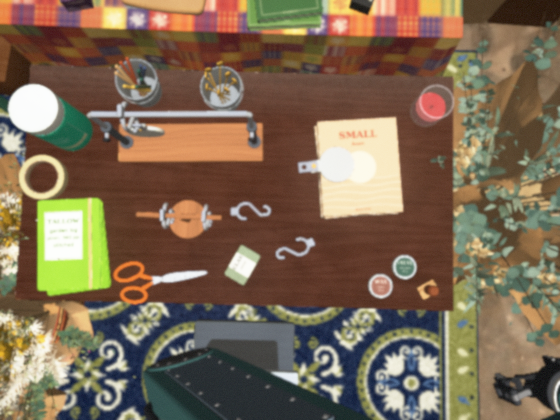

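```bash
python3 - <<'E'
from h import *
p,d=load('scene','0');t,e=load('top','0')
f=lambda im,u,v,w,h,s:cv2.resize(im[v:v+h,u:u+w],None,fx=s,fy=s,interpolation=cv2.INTER_CUBIC)
a=f(p,160,205,100,75,4);b=f(t,130,190,100,75,4);c=f(t,285,110,100,75,4);g=f(p,105,125,150,112.5.__int__(),400/150)[:300]
g=cv2.resize(g,(400,300))
cv2.imwrite('pics/comp.png',np.vstack([np.hstack([a,b]),np.hstack([c,g])])[:,:,::-1])
W=cloud('top',e);V=cloud('scene',d)
def at(W,u,v):return np.round(W[v,u],4)
for u,v in[(138,214),(150,214),(167,214),(188,205),(207,215),(218,216),(190,235)]:print('T',u,v,at(W,u,v))
for u,v in[(300,167),(305,168),(312,167),(325,166),(338,164),(370,190),(180,115),(90,114),(220,115),(245,115)]:print('P',u,v,at(W,u,v))
# tab points: heights on stand region
m=np.isfinite(W[...,2])&(W[...,2]>.12)&(W[...,2]<.17)
ys,xs=np.where(m[190:245,125:235]);print(len(ys))
P=W[190:245,125:235][ys,xs]
for i in np.argsort(-P[:,1])[::6]:print(xs[i]+125,ys[i]+190,np.round(P[i],3))
E
```

```text
T 138 214 [0.4962 0.189  0.1301]
T 150 214 [0.4969 0.1637 0.1308]
T 167 214 [0.4979 0.128  0.1307]
T 188 205 [0.5275 0.1041 0.0136]
T 207 215 [0.4984 0.0444 0.125 ]
T 218 216 [0.4969 0.021  0.1249]
T 190 235 [0.4575 0.0969 0.0112]
P 300 167 [ 0.6147 -0.1533  0.0773]
P 305 168 [ 6.251e-01 -1.691e-01 -5.000e-04]
P 312 167 [ 0.6152 -0.18    0.0785]
P 325 166 [ 0.6195 -0.2097  0.0712]
P 338 164 [ 0.6242 -0.2383  0.0751]
P 370 190 [ 0.5683 -0.3119  0.0684]
P 180 115 [0.6752 0.0829 0.2703]
P 90 114 [0.6717 0.2495 0.2701]
P 220 115 [0.6771 0.0081 0.2722]
P 245 115 [ 0.6781 -0.0387  0.2735]
567
136 215 [0.494 0.194 0.125]
138 213 [0.498 0.189 0.13 ]
139 216 [0.492 0.187 0.129]
140 216 [0.492 0.184 0.132]
142 215 [0.494 0.18  0.131]
143 216 [0.492 0.177 0.134]
145 217 [0.491 0.176 0.123]
146 215 [0.495 0.172 0.129]
147 216 [0.493 0.17  0.128]
148 215 [0.495 0.168 0.131]
150 215 [0.495 0.165 0.125]
151 217 [0.491 0.162 0.128]
152 214 [0.497 0.16  0.13 ]
154 214 [0.498 0.157 0.123]
154 215 [0.495 0.155 0.133]
156 213 [0.5   0.152 0.128]
157 215 [0.495 0.149 0.129]
158 215 [0.495 0.147 0.129]
15
[... 1453 characters left out ...]

202 213 [0.5   0.051 0.154]
202 222 [0.482 0.051 0.15 ]
204 208 [0.513 0.05  0.132]
205 206 [0.518 0.05  0.123]
204 227 [0.473 0.049 0.13 ]
204 226 [0.475 0.049 0.132]
205 208 [0.513 0.048 0.13 ]
204 222 [0.483 0.048 0.142]
205 225 [0.477 0.047 0.13 ]
206 207 [0.515 0.047 0.128]
204 214 [0.498 0.047 0.157]
206 210 [0.509 0.046 0.131]
206 216 [0.496 0.046 0.13 ]
205 221 [0.485 0.046 0.143]
205 216 [0.495 0.045 0.149]
208 215 [0.498 0.042 0.125]
209 218 [0.492 0.04  0.124]
210 216 [0.496 0.037 0.129]
211 218 [0.492 0.035 0.128]
213 219 [0.49  0.031 0.127]
214 219 [0.49  0.029 0.128]
216 216 [0.497 0.025 0.129]
217 219 [0.49  0.022 0.129]
219 216 [0.497 0.018 0.129]
220 217 [0.495 0.016 0.129]
```

View pics/comp.png

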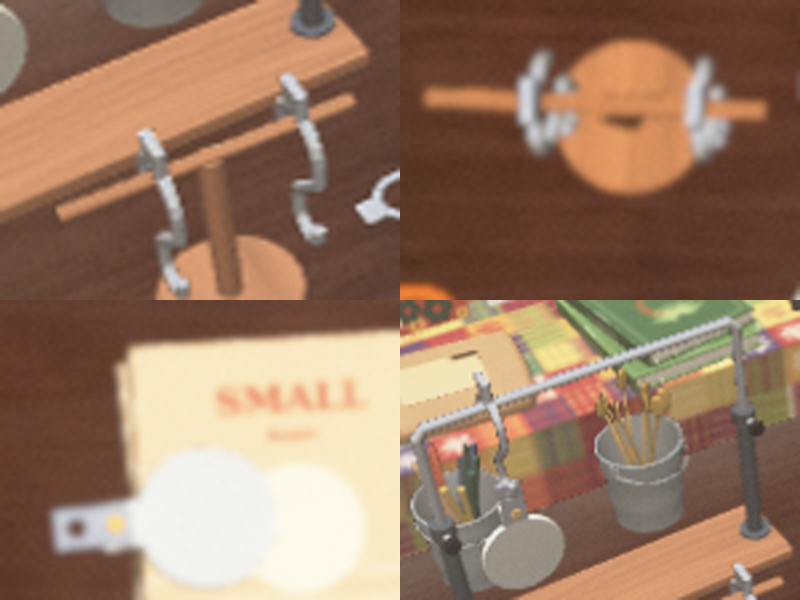

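```bash
cat >> h.py <<'E'
def ray(n,u,v,z):
    c=bot.camera_info(n);R=np.array(c['R']);C=-R.T@np.array(c['t'])
    q=cv2.undistortPoints(np.array([[[u,v]]],float),np.array(c['intrinsics'],float),np.array(c['dist'],float))[0,0]
    r=R.T@np.array([q[0],q[1],1]);return C+r*(z-C[2])/r[2]
E
python3 - <<'E'
from h import *
p,d=load('scene','0');t,e=load('top','0')
W=cloud('top',e);V=cloud('scene',d)
h=ray('top',303.4,166.4,.078);r=ray('top',313.6,165.4,.079);o=ray('top',336.1,163.9,.074)
print('hole',h,'rivet',r,'disc',o,np.linalg.norm((h-r)[:2]),np.linalg.norm((o-r)[:2]),np.degrees(np.arctan2(*(h-r)[[1,0]])),np.degrees(np.arctan2(*(r-o)[[1,0]])))
# strap mask pixels refined: height in .06-.09 left of books
m=(W[...,2]>.06)&(W[...,2]<.095);q=np.zeros_like(m);q[150:185,290:325]=1
P=W[m&q];P=P[P[:,1]>-.175];print(len(P),np.median(P,0),'y ends',np.percentile(P[:,1],[2,98]),'x',np.percentile(P[:,0],[2,98]))
for n,X in(('top',W),('scene',V)):
    R=X[(X[...,2]>.24)&(X[...,2]<.31)&(abs(X[...,0]-.675)<.025)&(X[...,1]>-.06)&(X[...,1]<.12)]
    for a,b in((-.06,0),(0,.06),(.06,.12)):
        S=R[(R[:,1]>a)&(R[:,1]<b)]
        if len(S):print(n,'rail',a,len(S),'x',np.percentile(S[:,0],[5,50,95]).round(4),'z',np.percentile(S[:,2],[10,50,90,97]).round(4))
    R=X[(X[...,2]>.11)&(X[...,2]<.137)&(abs(X[...,0]-.495)<.02)&(X[...,1]>.06)&(X[...,1]<.12)]
    print(n,'bar',len(R),np.percentile(R[:,0],[5,50,95]).round(4),'z',np.percentile(R[:,2],[10,50,90,97]).round(4))
    for c in(.135,.05):
        T=X[(X[...,2]>.143)&(X[...,2]<.17)&(abs(X[...,0]-.496)<.03)&(abs(X[...,1]-c)<.02)]
        cov=np.linalg.eigh(np.cov(T[:,:2].T))[1][:,1];print(n,'tab',len(T),np.median(T,0).round(4),T.min(0).round(3),T.max(0).round(3),'dir',np.degrees(np.arctan2(cov[1],cov[0])))
# bar ends yaw
    B=X[(X[...,2]>.115)&(X[...,2]<.137)&(abs(X[...,0]-.495)<.02)&(X[...,1]>.01)&(X[...,1]<.2)&(abs(X[...,1]-.135)>.012)&(abs(X[...,1]-.05)>.012)]
    print('bar slope deg',np.degrees(np.arctan(np.polyfit(B[:,1],B[:,0],1)[0])))
print(proj('top',[[.496,.135,.154],[.496,.135,.13]]),proj('scene',[[.496,.135,.154],[.496,.135,.13],[.675,0,.27]]))
E
```

```text
hole [ 0.61615692 -0.16079064  0.078     ] rivet [ 0.61887719 -0.18346029  0.079     ] disc [ 0.62447483 -0.23420739  0.074     ] 0.022832274947671573 0.05105488885991977 96.84256659317491 96.29453630167038
99 [ 0.61470394 -0.16220767  0.07864101] y ends [-0.17345983 -0.14861974] x [0.60322308 0.62594363]
top rail -0.06 148 x [0.678  0.6816 0.6864] z [0.2611 0.2708 0.2735 0.2739]
top rail 0 176 x [0.6756 0.6797 0.6847] z [0.2681 0.271  0.2737 0.2747]
top rail 0.06 194 x [0.6734 0.6773 0.683 ] z [0.2677 0.2708 0.2737 0.2749]
top bar 149 [0.4891 0.4941 0.4991] z [0.1246 0.1287 0.1319 0.1327]
top tab 47 [0.4943 0.134  0.1527] [0.484 0.131 0.143] [0.505 0.138 0.16 ] dir -179.89946136076495
top tab 54 [0.4943 0.049  0.1523] [0.482 0.045 0.143] [0.505 0.054 0.157] dir -179.48625309954502
bar slope deg 0.7042662592288854
scene rail -0.06 105 x [0.6753 0.6786 0.6828] z [0.2513 0.2677 0.2722 0.2734]
scene rail 0 97 x [0.6739 0.6768 0.681 ] z [0.2656 0.2695 0.2726 0.2735]
scene rail 0.06 104 x [0.6702 0.6748 0.6807] z [0.2649 0.2688 0.271  0.2717]
scene bar 144 [0.4869 0.4917 0.4971] z [0.1157 0.1259 0.1294 0.1301]
scene tab 42 [0.4923 0.1367 0.1507] [0.482 0.132 0.143] [0.506 0.14  0.156] dir -178.7706582452731
scene tab 42 [0.4901 0.0517 0.151 ] [0.482 0.047 0.143] [0.508 0.055 0.155] dir 177.3949544781489
bar slope deg 0.3171798923756393
[[161.2427098  214.04885307]
 [163.69386127 214.80850755]] [[197.43837618 238.99717824]
 [198.86775524 246.78928372]
 [213.9414367  137.71501669]]
```

play_rows([
  {"linear": [0.083,0.215,0.05],"twist": [0,0,-0.093],"fingers": 1},
  {"linear": [0.083,0.215,0.05],"twist": [0,0,-0.093],"fingers": 1},
  {"linear": [0.083,0.215,0.05],"twist": [0,0,-0.093],"fingers": 1},
  {"linear": [0.083,0.215,0.05],"twist": [0,0,-0.093],"fingers": 1},
  {"linear": [0.083,0.215,0],"twist": [0,0,-0.093],"fingers": 1},
  {"linear": [0.083,0.215,0],"twist": [0,0,-0.093],"fingers": 1},
  {"linear": [0.083,0.215,0],"twist": [0,0,-0.093],"fingers": 1},
  {"linear": [0.083,0.215,0],"twist": [0,0,-0.093],"fingers": 1},
])

```text
time: 1.1
ee_pos: [0.3603, -0.2096, 0.2458]
tool_rot: [-180.0, 0.0, -0.2]
wrist_force: [-0.1, -0.2, 0.5]
opening: 0.0855
gripper_force: 0.0
```

play_rows([
  {"linear": [0.083,0.215,0],"twist": [0,0,0],"fingers": 0.6},
  {"linear": [0.083,0.215,0],"twist": [0,0,0],"fingers": 0.6},
  {"linear": [0.083,0.215,0],"twist": [0,0,0],"fingers": 0.6},
  {"linear": [0.083,0.215,0],"twist": [0,0,0],"fingers": 0.6},
  {"linear": [0.083,0.215,0],"twist": [0,0,0],"fingers": 0.6},
  {"linear": [0.083,0.215,0],"twist": [0,0,0],"fingers": 0.6},
  {"linear": [0.083,0.215,0],"twist": [0,0,0],"fingers": 0.6},
  {"linear": [0.083,0.215,0],"twist": [0,0,0],"fingers": 0.6},
])

```text
time: 2.1
ee_pos: [0.4931, 0.1343, 0.2457]
tool_rot: [180.0, 0.0, -0.0]
wrist_force: [0.7, -0.0, 0.9]
opening: 0.0515
gripper_force: 0.0
```

play_rows([
  {"linear": [0.004,0.004,-0.1],"twist": [0,0,0],"fingers": 0.5},
  {"linear": [0,0,-0.1],"twist": [0,0,0],"fingers": 0.5},
  {"linear": [0,0,-0.1],"twist": [0,0,0],"fingers": 0.5},
  {"linear": [0,0,-0.1],"twist": [0,0,0],"fingers": 0.5},
  {"linear": [0,0,-0.08],"twist": [0,0,0],"fingers": 0.5},
  {"linear": [0,0,-0.06],"twist": [0,0,0],"fingers": 0.5},
  {"linear": [0,0,-0.02],"twist": [0,0,0],"fingers": 0.5},
  {"linear": [0,0,0],"twist": [0,0,0],"fingers": 0.5},
])

```text
time: 3.1
ee_pos: [0.4938, 0.1336, 0.134]
tool_rot: [-180.0, 0.0, -0.0]
wrist_force: [0.4, -0.1, -0.8]
opening: 0.0426
gripper_force: 0.0
```

```bash
python3 - <<'E'
from h import *
p,d=grab('scene','1');t,e=grab('top','1')
f=lambda im,u,v,w,h,s:cv2.resize(im[v:v+h,u:u+w],None,fx=s,fy=s,interpolation=cv2.INTER_CUBIC)
cv2.imwrite('pics/comp1.png',np.hstack([f(p,150,195,100,120,4),f(t,110,160,100,120,4)])[:,:,::-1])
E
```

```text
(no output)
```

View pics/comp1.png

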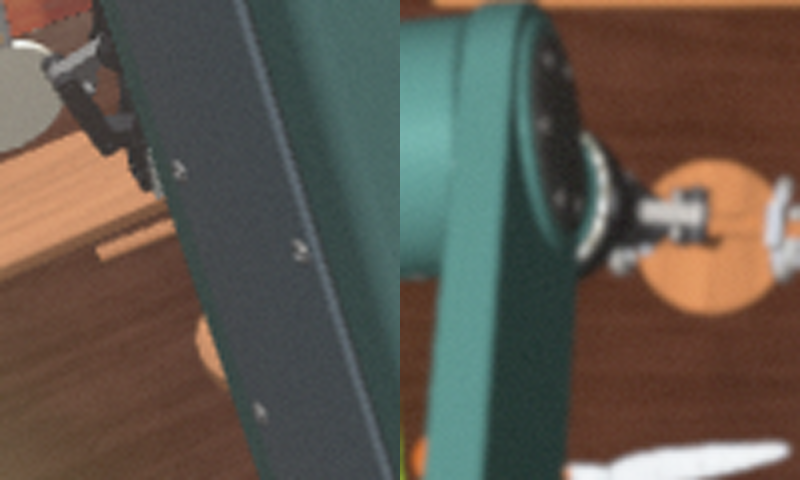

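The arm hides the hook in both views: the gripper is over the left hook, and the fixed one (right, at crop 780,220) is clear. I'm closing on the tab.

play_rows([
  {"linear": [0,0,0],"twist": [0,0,0],"fingers": 0.3},
  {"linear": [0,0,0],"twist": [0,0,0],"fingers": 0.2},
  {"linear": [0,0,0],"twist": [0,0,0],"fingers": 0.1},
  {"linear": [0,0,0],"twist": [0,0,0],"fingers": 0},
  {"linear": [0,0,0],"twist": [0,0,0],"fingers": 0},
  {"linear": [0,0,0],"twist": [0,0,0],"fingers": 0},
  {"linear": [0,0,0],"twist": [0,0,0],"fingers": 0},
  {"linear": [0,0,0],"twist": [0,0,0],"fingers": 0},
], grip_force=60)

```text
time: 4.2
ee_pos: [0.4938, 0.1336, 0.134]
tool_rot: [-180.0, 0.0, -0.0]
wrist_force: [-0.2, 0.5, -0.0]
opening: -0.0002
gripper_force: 0.0
```

play_rows([
  {"linear": [0,0,0],"twist": [0,0,0],"fingers": 0.6},
  {"linear": [0,0,0],"twist": [0,0,0],"fingers": 0.6},
  {"linear": [0,0,0],"twist": [0,0,0],"fingers": 0.6},
  {"linear": [0,0,0.1],"twist": [0,0,0],"fingers": 0.6},
  {"linear": [0,0,0.2],"twist": [0,0,0],"fingers": 0.6},
  {"linear": [0,-0.3,0.2],"twist": [0,0,0],"fingers": 0.6},
  {"linear": [0,-0.3,0],"twist": [0,0,0],"fingers": 0.6},
  {"linear": [0,-0.3,0],"twist": [0,0,0],"fingers": 0.6},
])

```text
time: 5.2
ee_pos: [0.4942, -0.0399, 0.2295]
tool_rot: [180.0, -0.1, 0.0]
wrist_force: [0.8, -0.5, -1.3]
opening: 0.0512
gripper_force: 0.0
```

play_rows([
  {"linear": [0,-0.3,0],"twist": [0,0,0],"fingers": 0.6},
  {"linear": [0,-0.3,0],"twist": [0,0,0],"fingers": 0.6},
  {"linear": [0,-0.3,0],"twist": [0,0,0],"fingers": 0.6},
  {"linear": [0,0,0],"twist": [0,0,0],"fingers": 0.6},
  {"linear": [0,0,0],"twist": [0,0,0],"fingers": 0.6},
  {"linear": [0,0,0],"twist": [0,0,0],"fingers": 0.6},
  {"linear": [0,0,0],"twist": [0,0,0],"fingers": 0.6},
  {"linear": [0,0,0],"twist": [0,0,0],"fingers": 0.6},
])

```text
time: 6.2
ee_pos: [0.494, -0.2175, 0.2288]
tool_rot: [-180.0, -0.0, 0.0]
wrist_force: [0.4, 0.7, 0.6]
opening: 0.0516
gripper_force: 0.0
```

```bash
python3 - <<'E'
from h import *
p,d=grab('scene','2');t,e=grab('top','2')
f=lambda im,u,v,w,h,s:cv2.resize(im[v:v+h,u:u+w],None,fx=s,fy=s,interpolation=cv2.INTER_CUBIC)
cv2.imwrite('pics/comp2.png',np.hstack([f(p,160,195,100,120,4),f(t,130,160,100,120,4)])[:,:,::-1])
for n,dd in(('top',e),('scene',d)):
    X=cloud(n,dd)
    T=X[(X[...,2]>.135)&(X[...,2]<.165)&(abs(X[...,0]-.496)<.05)&(abs(X[...,1]-.135)<.04)]
    if len(T):print(n,'tab',len(T),np.median(T,0).round(4),T.min(0).round(3),T.max(0).round(3))
E
```

```text
top tab 59 [0.4949 0.1336 0.1523] [0.483 0.131 0.136] [0.51  0.138 0.158]
scene tab 57 [0.49   0.1364 0.1491] [0.482 0.132 0.135] [0.505 0.14  0.154]
```

View pics/comp2.png

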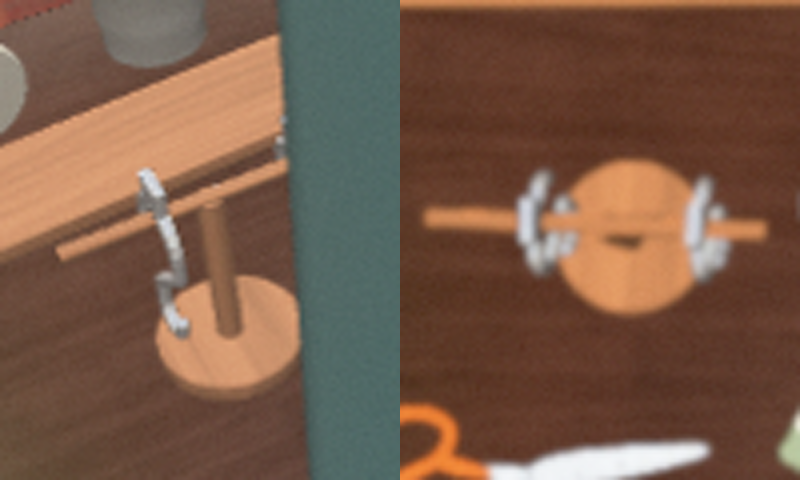

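```bash
python3 - <<'E'
from h import *
p,d=load('scene','1');V=cloud('scene',d)
for v in range(225,247,2):print(v,[tuple((V[v,u]*1000).round().astype(int)) if np.isfinite(V[v,u,0]) else None for u in(183,185,187,189,191)])
print(proj('scene',[[.494,.155,.134],[.494,.165,.134],[.494,.155,.154]]))
t,e=load('top','1');W=cloud('top',e)
for u in range(170,200,4):print(u,(W[214,u]*1000).round())
print(bot.grasp_offset, [a for a in dir(bot) if a[0]!='_'])
E
```

```text
225 [(np.int64(484), np.int64(163), np.int64(219)), (np.int64(118), np.int64(255), np.int64(551)), (np.int64(113), np.int64(255), np.int64(555)), (np.int64(102), np.int64(255), np.int64(563)), (np.int64(97), np.int64(255), np.int64(567))]
227 [(np.int64(484), np.int64(164), np.int64(213)), (np.int64(481), np.int64(161), np.int64(214)), (np.int64(114), np.int64(255), np.int64(551)), (np.int64(108), np.int64(254), np.int64(555)), (np.int64(97), np.int64(255), np.int64(564))]
229 [(np.int64(481), np.int64(166), np.int64(211)), (np.int64(483), np.int64(161), np.int64(207)), (np.int64(115), np.int64(255), np.int64(547)), (np.int64(110), np.int64(254), np.int64(551)), (np.int64(99), np.int64(255), np.int64(560))]
231 [(np.int64(479), np.int64(167), np.int64(208)), (np.int64(480), np.int64(163), np.int64(204)), (np.int64(116), np.int64(255), np.int64(544)), (np.int64(111), np.int64(254), np.int64(547)), (np.int64(100), np.int64(255), np.int64(557))]
233 [(np.int64(484), np.int64(167), np.int64(198)), (np.int64(486), np.int64(162), np.int64(194)), (np.int64(482), np.int64(159), np.int64(195)
[... 1169 characters left out ...]
p.int64(123), np.int64(16)), (np.int64(481), np.int64(159), np.int64(167)), (np.int64(113), np.int64(254), np.int64(528))]
245 [(np.int64(639), np.int64(134), np.int64(13)), (np.int64(636), np.int64(130), np.int64(14)), (np.int64(632), np.int64(125), np.int64(14)), (np.int64(632), np.int64(120), np.int64(11)), (np.int64(630), np.int64(116), np.int64(11))]
[[190.6081486  249.44149354]
 [186.37996987 251.14765836]
 [189.30340657 242.93309176]]
170 [489.  94. 269.]
174 [490.  87. 268.]
178 [490.  80. 266.]
182 [490.  73. 265.]
186 [491.  66. 261.]
190 [506.  98.  15.]
194 [507.  89.  16.]
198 [507.  80.  15.]
0.0187 ['IKError', 'camera_info', 'close_job', 'grasp_offset', 'read_camera', 'sense']
```

play_rows([
  {"linear": [0,0.3,0],"twist": [0,0,0],"fingers": 0},
  {"linear": [0,0.3,0],"twist": [0,0,0],"fingers": 0},
  {"linear": [0,0.3,0],"twist": [0,0,0],"fingers": 0},
  {"linear": [0,0.3,0],"twist": [0,0,0],"fingers": 0},
  {"linear": [0,0.3,0],"twist": [0,0,0],"fingers": 0},
  {"linear": [0,0.3,0],"twist": [0,0,0],"fingers": 0},
  {"linear": [0,0.3,0],"twist": [0,0,0],"fingers": 0},
  {"linear": [0,0.25,0],"twist": [0,0,0],"fingers": 0},
])

```text
time: 7.3
ee_pos: [0.4935, 0.2541, 0.2288]
tool_rot: [-180.0, -0.0, 0.0]
wrist_force: [0.1, 0.2, 0.7]
opening: 0.0003
gripper_force: 0.0
```

```bash
python3 - <<'E'
from h import *
s=bot.sense();print(s['ee_pos'],s['opening'])
p,d=grab('scene','3');t,e=grab('top','3')
u,v=proj('scene',[s['ee_pos']])[0];print(u,v,proj('scene',[s['ee_pos']+[0,0,.025]]))
u=int(u);v=int(v)
a=cv2.resize(p[v-70:v+30,u-50:u+50],None,fx=4,fy=4,interpolation=cv2.INTER_CUBIC);cv2.drawMarker(a,(202,282),(255,0,0),0,12,1)
u2,v2=proj('top',[s['ee_pos']])[0].astype(int)
b=cv2.resize(t[v2-50:v2+50,u2-50:u2+50],None,fx=4,fy=4)
cv2.imwrite('pics/comp3.png',np.hstack([a,b])[:,:,::-1])
V=cloud('scene',d)
for r in range(v-24,v+6,2):print(r,[tuple((V[r,c]*1000).round().astype(int).tolist()) for c in range(u-8,u+9,4)])
E
```

```text
[0.49354903 0.25412074 0.22883402] 0.0003291461004707758
138.31799522823425 234.59151397242607 [[135.660983   225.36913468]]
210 [(481, 258, 304), (483, 251, 300), (479, 244, 300), (676, 205, 137), (677, 196, 132)]
212 [(478, 259, 303), (490, 251, 290), (478, 245, 296), (674, 207, 132), (677, 197, 126)]
214 [(478, 260, 298), (483, 253, 290), (480, 246, 290), (674, 208, 127), (674, 199, 122)]
216 [(487, 260, 286), (481, 254, 288), (482, 247, 284), (486, 239, 277), (677, 200, 115)]
218 [(484, 262, 284), (481, 255, 283), (481, 248, 280), (485, 240, 273), (678, 201, 107)]
220 [(486, 263, 278), (480, 256, 280), (483, 248, 274), (485, 241, 268), (674, 203, 105)]
222 [(487, 264, 273), (482, 257, 273), (481, 250, 270), (485, 242, 263), (675, 204, 98)]
224 [(486, 265, 269), (480, 258, 270), (481, 251, 266), (676, 214, 96), (678, 205, 90)]
226 [(484, 266, 265), (480, 259, 265), (480, 252, 261), (676, 215, 89), (672, 207, 89)]
228 [(762, 235, 23), (761, 225, 20), (482, 253, 255), (675, 217, 84), (677, 207, 78)]
230 [(767, 236, 13), (767, 225, 8), (764, 216, 5), (677, 218, 76), (678, 208, 71)]
232 [(669, 248, 91), (765, 227, 3), (759, 218, 3), (759, 207, -2), (676, 210, 67)]
234 [(667, 250, 87), (761, 229, 0), (756, 220, -1), (747, 211, 2), (745, 201, -1)]
236 [(665, 251, 83), (754, 231, -1), (748, 222, 0), (742, 213, -1), (737, 203, -1)]
238 [(665, 253, 77), (749, 234, -3), (740, 225, 0), (734, 215, 0), (711, 209, 16)]
```

View pics/comp3.png

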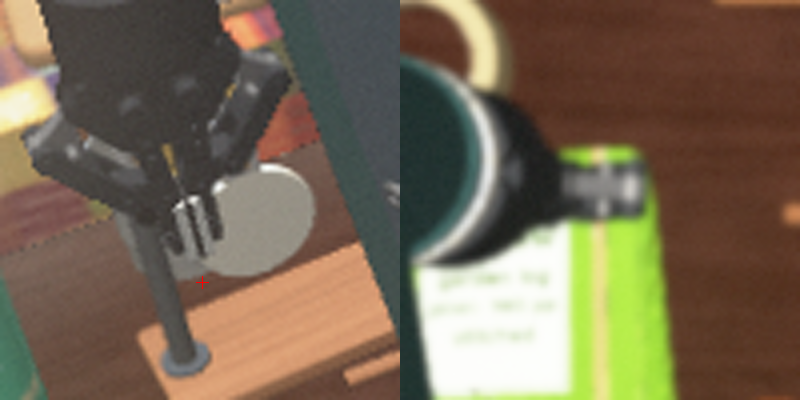

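```bash
python3 - <<'E'
from h import *
for z in(.229,.243,.246,.249,.252,.255):print(z,proj('scene',[[.4825,.2541,z],[.4825,.262,z],[.4825,.246,z]]).round(1).tolist())
p,d=load('scene','3')
for c in(133,136,138,140):print(c,p[220:238,c].mean(1).round().astype(int).tolist())
V=cloud('scene',d);
for c in range(131,144):
    k=[r for r in range(215,236) if V[r,c,0]<.52];print(c,max(k),(V[max(k),c]*1000).round()) if k else 0
E
```

```text
0.229 [[140.0, 237.8], [136.3, 239.3], [143.9, 236.4]]
0.243 [[138.6, 232.7], [134.7, 234.1], [142.5, 231.2]]
0.246 [[138.3, 231.6], [134.4, 233.0], [142.2, 230.1]]
0.249 [[137.9, 230.5], [134.1, 231.9], [141.9, 229.0]]
0.252 [[137.6, 229.3], [133.7, 230.8], [141.6, 227.9]]
0.255 [[137.3, 228.2], [133.4, 229.7], [141.2, 226.7]]
133 [130, 128, 116, 92, 79, 59, 62, 93, 119, 118, 120, 117, 122, 114, 88, 80, 78, 78]
136 [60, 64, 80, 96, 117, 137, 134, 134, 130, 113, 116, 119, 117, 97, 87, 82, 79, 79]
138 [136, 132, 132, 93, 90, 60, 57, 67, 100, 127, 113, 121, 111, 83, 82, 81, 80, 82]
140 [79, 89, 109, 129, 132, 132, 133, 129, 144, 146, 141, 118, 80, 86, 78, 80, 80, 76]
131 226 [487. 264. 262.]
132 227 [486. 263. 260.]
133 226 [485. 260. 262.]
134 227 [485. 259. 259.]
135 229 [481. 259. 257.]
136 228 [481. 257. 258.]
137 228 [481. 255. 257.]
138 228 [482. 253. 255.]
139 227 [483. 250. 256.]
140 227 [481. 249. 256.]
141 227 [481. 247. 256.]
142 223 [486. 242. 261.]
143 223 [486. 240. 259.]
```

play_rows([
  {"linear": [0,-0.2,0],"twist": [0,0,0],"fingers": 0.5},
  {"linear": [0,-0.2,0],"twist": [0,0,0],"fingers": 0.5},
  {"linear": [0,-0.195,0],"twist": [0,0,0],"fingers": 0.5},
  {"linear": [0,0,-0.1],"twist": [0,0,0],"fingers": 0.5},
  {"linear": [0,0,-0.15],"twist": [0,0,0],"fingers": 0.5},
  {"linear": [0,0,-0.15],"twist": [0,0,0],"fingers": 0.5},
  {"linear": [0,0,-0.07],"twist": [0,0,0],"fingers": 0.5},
  {"linear": [0,0,0],"twist": [0,0,0],"fingers": 0.5},
])

```text
time: 8.4
ee_pos: [0.4931, 0.1322, 0.134]
tool_rot: [180.0, 0.1, -0.0]
wrist_force: [0.5, -0.4, 0.7]
opening: 0.0427
gripper_force: 0.0
```

play_rows([
  {"linear": [0,0,-0.04],"twist": [0,0,0],"fingers": 0.5},
  {"linear": [0,0,-0.04],"twist": [0,0,0],"fingers": 0.5},
  {"linear": [0,0,-0.03],"twist": [0,0,0],"fingers": 0.5},
  {"linear": [0,0,-0.01],"twist": [0,0,0],"fingers": 0.5},
  {"linear": [0,0,0],"twist": [0,0,0],"fingers": 0.3},
  {"linear": [0,0,0],"twist": [0,0,0],"fingers": 0.2},
  {"linear": [0,0,0],"twist": [0,0,0],"fingers": 0.15},
  {"linear": [0,0,0],"twist": [0,0,0],"fingers": 0},
], grip_force=40)

```text
time: 9.4
ee_pos: [0.4941, 0.1327, 0.1109]
tool_rot: [-180.0, -0.0, -0.0]
wrist_force: [-0.4, 0.0, 0.9]
opening: 0.0065
gripper_force: 44.3
```

play_rows([
  {"linear": [0,0,0],"twist": [0,0,0],"fingers": 0},
  {"linear": [0,0,0],"twist": [0,0,0],"fingers": 0},
  {"linear": [0,0,0],"twist": [0,0,0],"fingers": 0},
  {"linear": [0,0,0],"twist": [0,0,0],"fingers": 0},
  {"linear": [0,0,0],"twist": [0,0,0],"fingers": 0},
  {"linear": [0,0,0],"twist": [0,0,0],"fingers": 0},
  {"linear": [0,0,0],"twist": [0,0,0],"fingers": 0},
  {"linear": [0,0,0],"twist": [0,0,0],"fingers": 0},
], grip_force=80)

```text
time: 10.4
ee_pos: [0.4941, 0.1327, 0.1109]
tool_rot: [-180.0, -0.0, -0.0]
wrist_force: [0.9, 0.8, 5.2]
opening: 0.0056
gripper_force: 82.2
```

play_rows([
  {"linear": [0,0,0.03],"twist": [0,0,0],"fingers": 0},
  {"linear": [0,0,0.03],"twist": [0,0,0],"fingers": 0},
  {"linear": [0,0,0.04],"twist": [0,0,0],"fingers": 0},
  {"linear": [0,0,0.04],"twist": [0,0,0],"fingers": 0},
  {"linear": [0,0,0.02],"twist": [0,0,0],"fingers": 0},
  {"linear": [0,0,0],"twist": [0,0,0],"fingers": 0},
  {"linear": [0,0,0],"twist": [0,0,0],"fingers": 0},
  {"linear": [0,0,0],"twist": [0,0,0],"fingers": 0},
])

```text
time: 11.4
ee_pos: [0.4936, 0.1326, 0.1424]
tool_rot: [-180.0, 0.0, -0.0]
wrist_force: [-0.1, 0.3, -0.8]
opening: 0.006
gripper_force: 81.7
```

play_rows([
  {"linear": [-0.04,0,0],"twist": [0,0,0],"fingers": 0},
  {"linear": [-0.06,0,0],"twist": [0,0,0],"fingers": 0},
  {"linear": [-0.06,0,0],"twist": [0,0,0],"fingers": 0},
  {"linear": [-0.06,0,0],"twist": [0,0,0],"fingers": 0},
  {"linear": [-0.06,0,0],"twist": [0,0,0],"fingers": 0},
  {"linear": [-0.05,0,0],"twist": [0,0,0],"fingers": 0},
  {"linear": [-0.02,0,0],"twist": [0,0,0],"fingers": 0},
  {"linear": [0,0,0],"twist": [0,0,0],"fingers": 0},
])

```text
time: 12.4
ee_pos: [0.4238, 0.1326, 0.1427]
tool_rot: [-180.0, -0.0, -0.0]
wrist_force: [0.0, -0.1, -0.5]
opening: 0.0059
gripper_force: 81.7
```

play_rows([
  {"linear": [0,0,0.212],"twist": [0,0,0],"fingers": 0},
  {"linear": [0,0,0.212],"twist": [0,0,0],"fingers": 0},
  {"linear": [0,0,0.212],"twist": [0,0,0],"fingers": 0},
  {"linear": [0.0955,-0.0965,0],"twist": [0,0,0.2],"fingers": 0},
  {"linear": [0.0955,-0.0965,0],"twist": [0,0,0.335],"fingers": 0},
  {"linear": [0.0955,-0.0965,0],"twist": [0,0,0.335],"fingers": 0},
  {"linear": [0.0955,-0.0965,0],"twist": [0,0,0.335],"fingers": 0},
  {"linear": [0.0955,-0.0965,0],"twist": [0,0,0.335],"fingers": 0},
])

```text
time: 13.4
ee_pos: [0.5204, 0.0353, 0.2698]
tool_rot: [180.0, -0.0, 46.5]
wrist_force: [0.3, -0.7, -0.5]
opening: 0.006
gripper_force: 81.5
```

play_rows([
  {"linear": [0.0955,-0.0965,0],"twist": [0,0,0.335],"fingers": 0},
  {"linear": [0.0955,-0.0965,0],"twist": [0,0,0.335],"fingers": 0},
  {"linear": [0.0955,-0.0965,0],"twist": [0,0,0.335],"fingers": 0},
  {"linear": [0.0955,-0.0965,0],"twist": [0,0,0.335],"fingers": 0},
  {"linear": [0.0955,-0.0965,0],"twist": [0,0,0.335],"fingers": 0},
  {"linear": [0,0,-0.2],"twist": [0,0,0],"fingers": 0},
  {"linear": [0,0,-0.2],"twist": [0,0,0],"fingers": 0},
  {"linear": [0,0,-0.2],"twist": [0,0,0],"fingers": 0},
])

```text
time: 14.4
ee_pos: [0.6154, -0.0608, 0.1485]
tool_rot: [180.0, 0.0, 96.4]
wrist_force: [0.6, -0.3, -1.0]
opening: 0.0058
gripper_force: 81.5
```

```bash
python3 - <<'E'
from h import *
s=bot.sense();print(s['ee_pos'],s['tool_rot'])
p,d=grab('scene','4');t,e=grab('top','4')
u,v=proj('scene',[.615,-.11,.1])[0].astype(int);u2,v2=proj('top',[.615,-.11,.1])[0].astype(int)
print(u,v,u2,v2)
f=lambda im,u,v:cv2.resize(im[v-50:v+50,u-50:u+50],None,fx=4,fy=4,interpolation=cv2.INTER_CUBIC)
cv2.imwrite('pics/comp4.png',np.hstack([f(p,u,v),f(t,u2,v2)])[:,:,::-1])
E
```

```text
[ 0.6154326  -0.06076123  0.14850726] [1.79969863e+02 1.26356404e-02 9.63867826e+01]
269 191 280 164
```

View pics/comp4.png

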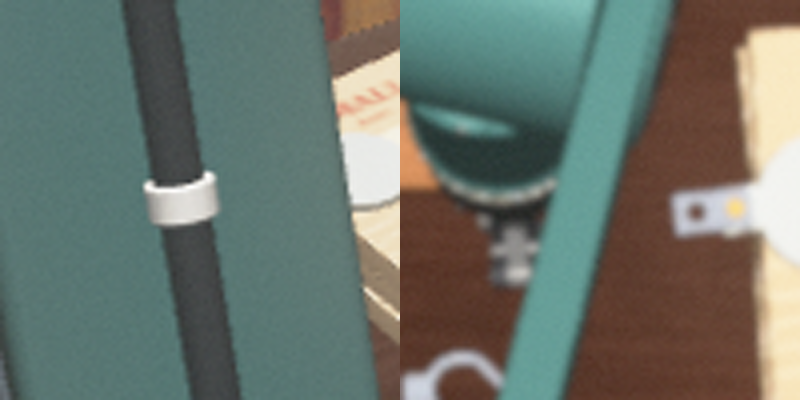

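play_rows([
  {"linear": [0,0,0.305],"twist": [0,0,0],"fingers": 0},
  {"linear": [0,0,0.305],"twist": [0,0,0],"fingers": 0},
  {"linear": [-0.104,0.26,0],"twist": [0,0,0],"fingers": 0},
  {"linear": [-0.104,0.26,0],"twist": [0,0,0],"fingers": 0},
  {"linear": [-0.104,0.26,0],"twist": [0,0,0],"fingers": 0},
  {"linear": [-0.104,0.26,0],"twist": [0,0,0],"fingers": 0},
  {"linear": [-0.104,0.26,0],"twist": [0,0,0],"fingers": 0},
  {"linear": [-0.104,0.26,0],"twist": [0,0,0],"fingers": 0},
])

```text
time: 15.5
ee_pos: [0.4902, 0.2535, 0.2741]
tool_rot: [179.8, -0.0, 96.4]
wrist_force: [0.8, 0.5, -0.9]
opening: 0.0059
gripper_force: 81.5
```

```bash
python3 - <<'E'
from h import *
for i in range(4): p,d=grab('scene','5%d'%i)
s=bot.sense();T=s['ee_pos'];print(T,s['tool_rot'])
y=np.radians(s['tool_rot'][2]);
def hk(x,z,dz=-.033):return T+[x*np.cos(y),x*np.sin(y),dz+z]
th=np.linspace(0,np.pi,20)
L=[(24,30)]+[(24*np.cos(a),32+24*np.sin(a)) for a in th]+[(-24,20),(11,-16),(13,-34)]+[(13*np.cos(a),-34-13*np.sin(a)) for a in th]+[(-13,-32)]
P=np.array([hk(a/1e3,b/1e3) for a,b in L]);q=proj('scene',P)
u,v=proj('scene',[T-[0,0,.04]])[0].astype(int);print(u,v)
w=45;S=6
f=lambda im:cv2.resize(im[v-w:v+w,u-w:u+w],None,fx=S,fy=S,interpolation=cv2.INTER_CUBIC)
a=f(p);b=a[:,:,::-1].copy()
b2=b.copy();cv2.polylines(b2,[(((q-[u-w,v-w])+.5)*S).astype(int)],False,(0,0,255),1)
cv2.imwrite('pics/comp5.png',cv2.resize(np.hstack([b,b2]),(800,400)))
np.save('/tmp/T5.npy',np.r_[T,s['tool_rot']])
E
```

```text
[0.49042522 0.25258917 0.27350278] [1.79864052e+02 1.82316775e-04 9.65623386e+01]
139 233
```

View pics/comp5.png

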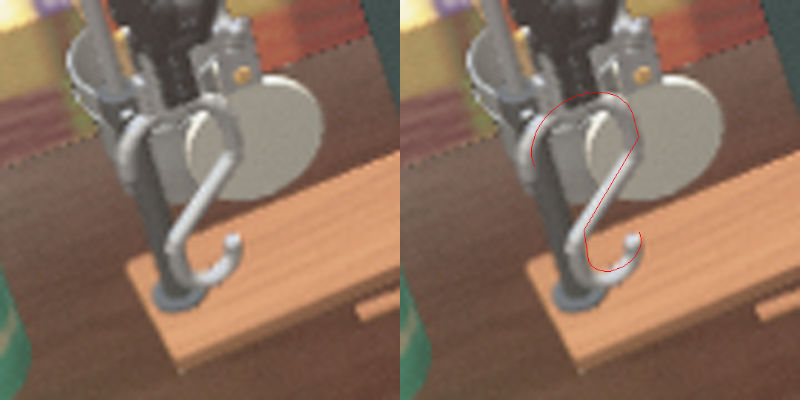

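```bash
cat > fit.py <<'E'
from h import *
from scipy.optimize import minimize
A=np.load('/tmp/T5.npy');T=A[:3];y=np.radians(A[5])
th=np.linspace(0,np.pi,24)
L=np.array([(24,30)]+[(24*np.cos(a),32+24*np.sin(a)) for a in th]+[(-24,20),(11,-16),(13,-34)]+[(13*np.cos(a),-34-13*np.sin(a)) for a in th]+[(-13,-32)])/1e3
D=np.median([load('scene','5%d'%i)[1] for i in range(4)],0);V=cloud('scene',D)
M=(V[...,0]>.455)&(V[...,0]<.525)&(V[...,1]>.2)&(V[...,1]<.31)&(V[...,2]<.292)
u0,v0,w,S=139,233,45,8
m=M[v0-w:v0+w,u0-w:u0+w].astype(np.float32)
def pts(k,X):
    dx,dz,t=k;x,z=X[:,0],X[:,1]-.068
    xr=x*np.cos(t)-z*np.sin(t)+dx;zr=x*np.sin(t)+z*np.cos(t)+dz+.068-.033
    return T+np.c_[xr*np.cos(y),xr*np.sin(y),zr]
def ren(k):
    q=(proj('scene',pts(k,L))-[u0-w,v0-w]+.5)*S
    im=np.zeros((2*w*S,2*w*S),np.uint8);cv2.polylines(im,[np.round(q*8).astype(int)],False,255,int(4.15*S),cv2.LINE_AA,3)
    return cv2.resize(im,(2*w,2*w),interpolation=cv2.INTER_AREA)/255.
vv=np.arange(2*w)[:,None]
vmin=int(proj('scene',[T+[0,0,.018]])[0][1])-v0+w   # ignore gripper/tab area above crown
def cost(k):
    r=ren(k);q=(r-m)**2;return q[vmin:].sum()
best=min((minimize(cost,[a,b,t],method='Nelder-Mead',options=dict(initial_simplex=np.array([[a,b,t],[a+.004,b,t],[a,b+.004,t],[a,b,t+.08]]),xatol=1e-5)) for a in(0,.004)for b in(-.004,0) for t in(0,-.1,.1)),key=lambda r:r.fun)
print(best.x,best.fun,cost([0,0,0]),m[vmin:].sum())
k=best.x
print('tip rel T',pts(k,np.array([[-.013,-.028]]))-T,'seat',pts(k,np.array([[0,-.043]]))-T,'top',pts(k,np.array([[0,.052]]))-T)
print('median x of mask lower',np.median(V[M&(V[...,2]<.23)],0), T)
r=ren(k);o=np.dstack([m*255,r*255,0*m]).astype(np.uint8);cv2.imwrite('pics/fit.png',cv2.resize(np.hstack([o,cv2.cvtColor((m*255).astype(np.uint8),cv2.COLOR_GRAY2BGR)]),(800,400)))
E
python3 fit.py
```

```text
[ 0.00090715 -0.00418543  0.05591845] 108.2226066897347 236.50171472510573 262.0
tip rel T [[ 0.00076652 -0.00666322 -0.06576194]] seat [[-0.00081266  0.00706427 -0.08001194]] top [[-0.00020587  0.00178957  0.01483957]]
median x of mask lower [ 0.48657195  0.25571194 -0.00095526] [0.49042522 0.25258917 0.27350278]
```

View pics/fit.png

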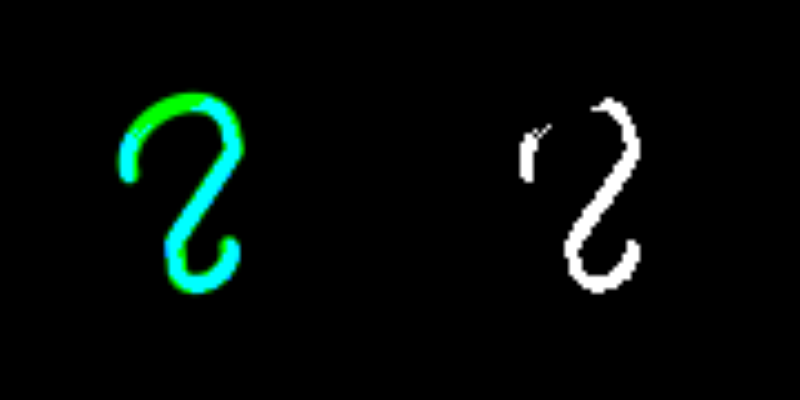

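play_rows([
  {"linear": [0.089,-0.2447,0],"twist": [0,0,0],"fingers": 0},
  {"linear": [0.089,-0.2447,0],"twist": [0,0,0],"fingers": 0},
  {"linear": [0.089,-0.2447,0],"twist": [0,0,0],"fingers": 0},
  {"linear": [0.089,-0.2447,0],"twist": [0,0,0],"fingers": 0},
  {"linear": [0.089,-0.2447,0],"twist": [0,0,0],"fingers": 0},
  {"linear": [0.089,-0.2447,0],"twist": [0,0,0],"fingers": 0},
  {"linear": [0.089,-0.2447,0],"twist": [0,0,0],"fingers": 0},
  {"linear": [0,0,-0.15],"twist": [0,0,0],"fingers": 0},
])

```text
time: 16.7
ee_pos: [0.6182, -0.098, 0.2447]
tool_rot: [179.6, 0.3, 96.1]
wrist_force: [0.5, 1.0, -1.7]
opening: 0.0058
gripper_force: 81.6
```

play_rows([
  {"linear": [0,0,-0.25],"twist": [0,0,0],"fingers": 0},
  {"linear": [0,0,-0.25],"twist": [0,0,0],"fingers": 0},
  {"linear": [0,0,-0.11],"twist": [0,0,0],"fingers": 0},
  {"linear": [0,-0.1,0],"twist": [0,0,0],"fingers": 0},
  {"linear": [0,-0.1,0],"twist": [0,0,0],"fingers": 0},
  {"linear": [0,0,0],"twist": [0,0,0],"fingers": 0},
  {"linear": [0,0,0],"twist": [0,0,0],"fingers": 0},
  {"linear": [0,0,0],"twist": [0,0,0],"fingers": 0},
])

```text
time: 17.7
ee_pos: [0.6148, -0.1307, 0.1204]
tool_rot: [180.0, 0.0, 96.4]
wrist_force: [0.2, 0.0, -0.7]
opening: 0.0058
gripper_force: 81.5
```

play_rows([
  {"linear": [0,-0.03,0],"twist": [0,0,0.013],"fingers": 0},
  {"linear": [0,-0.04,0],"twist": [0,0,0],"fingers": 0},
  {"linear": [0,-0.04,0],"twist": [0,0,0],"fingers": 0},
  {"linear": [0,-0.013,0],"twist": [0,0,0],"fingers": 0},
  {"linear": [0,0,0],"twist": [0,0,0],"fingers": 0},
  {"linear": [0,0,0],"twist": [0,0,0],"fingers": 0},
  {"linear": [0,0,0],"twist": [0,0,0],"fingers": 0},
  {"linear": [0,0,0],"twist": [0,0,0],"fingers": 0},
])

```text
time: 18.7
ee_pos: [0.6146, -0.1555, 0.1199]
tool_rot: [-180.0, 0.0, 96.8]
wrist_force: [-0.1, -0.2, -1.1]
opening: 0.0059
gripper_force: 81.6
```

```bash
cat > chk.py <<'E'
import sys
from h import *
tag=sys.argv[1]
def st(p,d):
    W=cloud('top',d);o=np.array([.6245,-.2342]);X=W[140:190,315:355].reshape(-1,3)
    X=X[(np.hypot(X[:,0]-o[0],X[:,1]-o[1])<.036)&(X[:,2]<.12)&(X[:,2]>.05)]
    if len(X)<50:return len(X)
    A=np.c_[np.ones(len(X)),X[:,1]-o[1],X[:,0]-o[0]];c=np.linalg.lstsq(A,X[:,2],rcond=None)[0]
    return len(X),'z',c[0].round(4),'slope y,x',c[1:].round(3)
F=[];
for i in range(3):
    t,e=grab('top',tag);F.append(bot.sense()['wrist_force'])
print('base',st(*load('top','0')),'now',st(t,e));s=bot.sense();print(s['ee_pos'],np.mean(F,0).round(2))
g=cv2.cvtColor(t,cv2.COLOR_RGB2GRAY);g0=cv2.cvtColor(load('top','4')[0],cv2.COLOR_RGB2GRAY)
# disc shift by template
T=g0[145:185,328:356];r=cv2.matchTemplate(g[135:195,318:366],T,cv2.TM_CCOEFF_NORMED);_,v,_,l=cv2.minMaxLoc(r);print('disc match',v,l[0]-10,l[1]-10)
print('strap px brightness',g[160:174,296:318][::3,::3].tolist())
E
python3 chk.py 6
```

```text
base (792, 'z', np.float64(0.0746), 'slope y,x', array([ 0.001, -0.005])) now (191, 'z', np.float64(0.0745), 'slope y,x', array([-0.   ,  0.029]))
[ 0.61464792 -0.1555424   0.11985451] [-0.42  0.46 -0.45]
disc match 0.3422532081604004 -2 7
strap px brightness [[130, 88, 63, 59, 58, 59, 57, 60], [95, 146, 125, 93, 81, 79, 86, 96], [88, 61, 104, 155, 133, 147, 134, 122], [196, 148, 66, 50, 53, 56, 74, 167], [153, 162, 72, 54, 84, 79, 102, 145]]
```

play_rows([
  {"linear": [0,0,0.03],"twist": [0,0,0],"fingers": 0},
  {"linear": [0,0,0.03],"twist": [0,0,0],"fingers": 0},
  {"linear": [0,0,0.03],"twist": [0,0,0],"fingers": 0},
  {"linear": [0,0,0.03],"twist": [0,0,0],"fingers": 0},
  {"linear": [0,0,0],"twist": [0,0,0],"fingers": 0},
  {"linear": [0,0,0],"twist": [0,0,0],"fingers": 0},
  {"linear": [0,0,0],"twist": [0,0,0],"fingers": 0},
  {"linear": [0,0,0],"twist": [0,0,0],"fingers": 0},
])

```text
time: 19.85
ee_pos: [0.6146, -0.1556, 0.1437]
tool_rot: [-180.0, -0.0, 96.8]
wrist_force: [0.0, 0.0, -1.0]
opening: 0.006
gripper_force: 81.5
```

```bash
python3 chk.py 7
```

```text
base (792, 'z', np.float64(0.0746), 'slope y,x', array([ 0.001, -0.005])) now (228, 'z', np.float64(0.0744), 'slope y,x', array([0.011, 0.021]))
[ 0.61461382 -0.15559589  0.14372917] [ 0.6  -0.51 -0.66]
disc match 0.34436893463134766 0 4
strap px brightness [[101, 157, 105, 89, 70, 67, 67, 73], [74, 63, 116, 158, 176, 154, 143, 132], [168, 131, 62, 54, 69, 75, 67, 92], [178, 186, 106, 52, 56, 60, 66, 191], [96, 111, 68, 57, 112, 130, 89, 175]]
```

play_rows([
  {"linear": [0,0,0.015],"twist": [0,0,0],"fingers": 0},
  {"linear": [0,0,0.015],"twist": [0,0,0],"fingers": 0},
  {"linear": [0,0,0],"twist": [0,0,0],"fingers": 0},
  {"linear": [0,0,0],"twist": [0,0,0],"fingers": 0},
  {"linear": [0,0,0],"twist": [0,0,0],"fingers": 0},
  {"linear": [0,0,0],"twist": [0,0,0],"fingers": 0},
  {"linear": [0,0,0],"twist": [0,0,0],"fingers": 0},
  {"linear": [0,0,0],"twist": [0,0,0],"fingers": 0},
])

```text
time: 21.0
ee_pos: [0.6146, -0.1556, 0.1498]
tool_rot: [-180.0, -0.0, 96.8]
wrist_force: [-0.0, 0.3, -1.2]
opening: 0.0061
gripper_force: 81.5
```

```bash
python3 chk.py 8
```

```text
base (792, 'z', np.float64(0.0746), 'slope y,x', array([ 0.001, -0.005])) now (238, 'z', np.float64(0.0754), 'slope y,x', array([ 0.042, -0.007]))
[ 0.61464022 -0.155545    0.14984509] [-0.33 -0.68 -1.59]
disc match 0.3409537374973297 0 3
strap px brightness [[78, 149, 149, 101, 87, 76, 77, 89], [83, 53, 89, 151, 162, 145, 142, 131], [195, 161, 77, 48, 56, 62, 59, 106], [163, 182, 97, 50, 62, 72, 66, 184], [84, 88, 67, 60, 111, 137, 92, 172]]
```

play_rows([
  {"linear": [0,0,-0.01],"twist": [0,0,0],"fingers": 0},
  {"linear": [0,0,-0.01],"twist": [0,0,0],"fingers": 0},
  {"linear": [0,0.01,0],"twist": [0,0,0],"fingers": 0},
  {"linear": [0,0.01,0],"twist": [0,0,0],"fingers": 0},
  {"linear": [0,0.01,0],"twist": [0,0,0],"fingers": 0},
  {"linear": [0,0.01,0],"twist": [0,0,0],"fingers": 0},
  {"linear": [0,0.01,0],"twist": [0,0,0],"fingers": 0},
  {"linear": [0,0,0],"twist": [0,0,0],"fingers": 0},
])

```text
time: 22.15
ee_pos: [0.6147, -0.1453, 0.1459]
tool_rot: [180.0, -0.0, 96.8]
wrist_force: [0.1, 0.5, -0.7]
opening: 0.0058
gripper_force: 81.5
```

```bash
python3 chk.py 9|head -2; python3 - <<'E'
from h import *
for k in '045 6789'.replace(' ','').replace('5',''):
    g=load('top',k)[0].astype(float).mean(2)
    print(k,g[158:174,338:372:1].mean(0).round().astype(int).tolist())
E
```

```text
base (792, 'z', np.float64(0.0746), 'slope y,x', array([ 0.001, -0.005])) now (243, 'z', np.float64(0.0741), 'slope y,x', array([ 0.035, -0.021]))
[ 0.61464773 -0.14551827  0.14589883] [-0.19 -0.73 -0.98]
0 [242, 242, 242, 242, 242, 242, 242, 242, 242, 242, 242, 242, 242, 243, 243, 244, 245, 246, 246, 246, 246, 246, 246, 246, 246, 246, 246, 246, 246, 246, 246, 246, 246, 246]
4 [241, 241, 241, 241, 241, 241, 241, 241, 241, 241, 241, 242, 242, 242, 242, 243, 244, 245, 246, 246, 246, 246, 246, 246, 246, 246, 246, 246, 246, 246, 246, 246, 246, 246]
6 [114, 127, 137, 143, 145, 146, 147, 147, 147, 148, 149, 154, 167, 184, 203, 220, 234, 242, 245, 247, 247, 248, 248, 248, 248, 248, 248, 248, 248, 248, 248, 248, 248, 248]
7 [104, 113, 125, 137, 144, 147, 148, 148, 148, 149, 149, 149, 152, 160, 175, 191, 209, 226, 238, 244, 246, 247, 247, 247, 247, 247, 247, 247, 247, 247, 247, 247, 247, 247]
8 [101, 110, 121, 134, 142, 147, 148, 148, 148, 149, 148, 149, 151, 156, 168, 185, 203, 220, 235, 244, 246, 247, 247, 247, 247, 247, 247, 247, 247, 247, 247, 247, 247, 247]
9 [146, 146, 147, 147, 149, 155, 166, 181, 198, 215, 229, 239, 243, 244, 246, 246, 246, 246, 246, 246, 246, 246, 246, 246, 246, 246, 246, 246, 246, 246, 246, 246, 246, 246]
```

```bash
python3 - <<'E'
from h import *
for k in '06789':
    g=load('top',k)[0].astype(float);b=(g[...,2]/g[...,0])
    print(k,(100*b[158:174,335:372].mean(0)).round().astype(int).tolist())
t=load('top','9')[0][110:220,270:400]; s=load('top','6')[0][110:220,270:400]
cv2.imwrite('pics/c9.png',cv2.resize(np.vstack([np.hstack([s,t])]),(800,340),interpolation=cv2.INTER_CUBIC)[:,:,::-1])
E
```

```text
0 [99, 99, 99, 99, 99, 99, 99, 99, 99, 99, 99, 99, 99, 99, 98, 98, 98, 97, 95, 94, 93, 93, 93, 93, 93, 93, 93, 93, 93, 93, 93, 93, 93, 93, 93, 93, 93]
6 [106, 113, 119, 126, 131, 135, 137, 136, 137, 136, 136, 135, 135, 134, 129, 123, 116, 109, 104, 99, 96, 95, 94, 94, 94, 94, 94, 94, 94, 94, 94, 94, 94, 94, 94, 94, 94]
7 [101, 106, 112, 119, 124, 130, 135, 136, 137, 136, 136, 136, 136, 135, 134, 131, 127, 120, 113, 106, 98, 93, 93, 93, 94, 94, 94, 94, 94, 94, 94, 94, 94, 94, 94, 94, 94]
8 [101, 105, 110, 118, 123, 129, 134, 136, 136, 136, 136, 136, 135, 135, 134, 133, 128, 122, 115, 106, 98, 93, 93, 93, 94, 94, 94, 94, 94, 94, 94, 94, 94, 94, 94, 94, 94]
9 [136, 136, 136, 136, 136, 135, 135, 133, 128, 123, 117, 110, 104, 100, 98, 96, 94, 93, 93, 93, 93, 93, 93, 93, 93, 93, 93, 93, 93, 93, 93, 93, 93, 93, 93, 93, 93]
```

View pics/c9.png

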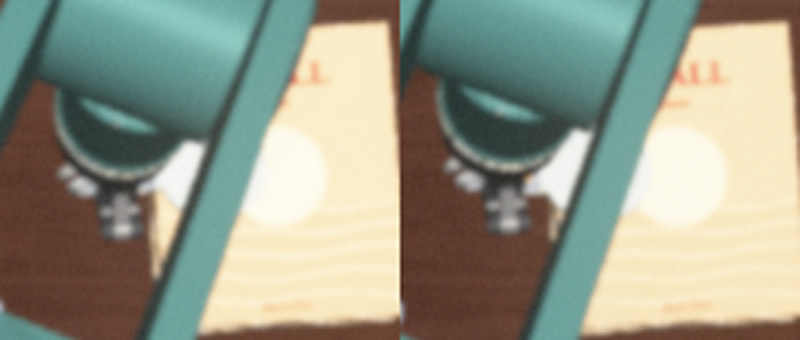

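```bash
python3 - <<'E'
from h import *
for a,b_ in((166,172),(172,177),(177,182)):
  for k in '0479':
    g=load('top',k)[0].astype(float);b=(g[...,2]/g[...,0])
    print(a,k,(100*b[a:b_,332:358].mean(0)).round().astype(int).tolist())
E
python3 chk.py 10|head -2
```

```text
166 0 [99, 99, 99, 99, 99, 98, 98, 99, 99, 99, 99, 99, 99, 99, 99, 98, 99, 98, 99, 98, 97, 95, 94, 93, 93, 93]
166 4 [99, 99, 99, 99, 99, 99, 99, 99, 99, 98, 99, 99, 99, 99, 98, 99, 98, 99, 99, 98, 97, 95, 93, 93, 93, 93]
166 7 [99, 99, 98, 100, 108, 120, 130, 135, 137, 137, 136, 136, 135, 135, 135, 136, 134, 134, 131, 123, 110, 101, 98, 96, 94, 93]
166 9 [136, 138, 137, 136, 136, 135, 136, 135, 135, 135, 133, 127, 115, 105, 99, 99, 99, 98, 96, 94, 93, 93, 93, 93, 94, 93]
172 0 [99, 99, 99, 99, 99, 99, 99, 99, 99, 99, 99, 99, 99, 99, 98, 98, 98, 97, 96, 94, 94, 93, 93, 93, 93, 93]
172 4 [99, 99, 99, 99, 99, 99, 99, 99, 99, 99, 99, 99, 98, 98, 99, 98, 98, 97, 96, 94, 94, 93, 93, 93, 93, 93]
172 7 [100, 101, 108, 122, 133, 136, 136, 136, 136, 136, 136, 137, 135, 134, 136, 134, 131, 121, 108, 99, 96, 95, 94, 94, 94, 94]
172 9 [137, 137, 137, 137, 135, 135, 135, 135, 134, 129, 117, 105, 100, 99, 98, 96, 95, 94, 93, 93, 93, 94, 93, 94, 93, 93]
177 0 [96, 97, 97, 97, 98, 98, 97, 97, 97, 96, 95, 94, 92, 90, 87, 85, 84, 84, 86, 88, 89, 91, 91, 92, 92, 93]
177 4 [96, 97, 97, 98, 97, 97, 97, 97, 96, 96, 95, 93, 92, 89, 87, 85, 84, 84, 86, 88, 89, 91, 91, 92, 92, 92]
177 7 [106, 120, 130, 135, 136, 137, 137, 136, 137, 136, 135, 137, 135, 135, 132, 120, 97, 84, 85, 88, 90, 92, 93, 93, 93, 94]
177 9 [137, 137, 136, 135, 136, 135, 135, 131, 115, 97, 89, 87, 86, 83, 81, 82, 83, 84, 86, 88, 90, 91, 92, 92, 93, 93]
base (792, 'z', np.float64(0.0746), 'slope y,x', array([ 0.001, -0.005])) now (241, 'z', np.float64(0.0738), 'slope y,x', array([ 0.028, -0.015]))
[ 0.61463605 -0.14559418  0.14586992] [-0.44 -0.21 -1.01]
```

play_rows([
  {"linear": [0,-0.003,0.06],"twist": [0,0,0],"fingers": 0},
  {"linear": [0.001,-0.008,0.06],"twist": [0,0,0],"fingers": 0},
  {"linear": [0.0016,-0.0135,0.06],"twist": [0,0,0],"fingers": 0},
  {"linear": [0.002,-0.0187,0.056],"twist": [0,0,0],"fingers": 0},
  {"linear": [0.003,-0.0237,0.051],"twist": [0,0,0],"fingers": 0},
  {"linear": [0.0034,-0.0285,0.049],"twist": [0,0,0],"fingers": 0},
  {"linear": [0.004,-0.033,0.046],"twist": [0,0,0],"fingers": 0},
  {"linear": [0,0,0],"twist": [0,0,0],"fingers": 0},
])

```text
time: 23.45
ee_pos: [0.6183, -0.1721, 0.2231]
tool_rot: [179.9, 0.0, 96.8]
wrist_force: [-0.3, 0.1, -2.1]
opening: 0.0061
gripper_force: 81.4
```

```bash
python3 chk.py 11|head -2; python3 - <<'E'
from h import *
W=cloud('top',load('top','11')[1]);
X=W[130:215,300:380].reshape(-1,3);X=X[(X[:,2]<.16)&(X[:,2]>.072)&(X[:,1]<-.17)]
for a in np.arange(-.29,-.17,.01):
    s=X[(X[:,1]>a)&(X[:,1]<a+.01)]
    if len(s):print(a.round(3),len(s),np.median(s,0).round(3))
E
```

```text
base (792, 'z', np.float64(0.0746), 'slope y,x', array([ 0.001, -0.005])) now (438, 'z', np.float64(0.0949), 'slope y,x', array([ 0.787, -0.155]))
[ 0.61723827 -0.17101601  0.22175762] [ 0.2  -0.09 -2.57]
-0.27 2 [ 0.631 -0.261  0.074]
-0.26 62 [ 0.629 -0.253  0.081]
-0.25 121 [ 0.622 -0.244  0.087]
-0.24 109 [ 0.614 -0.236  0.096]
-0.23 99 [ 0.61  -0.226  0.104]
-0.22 58 [ 0.612 -0.217  0.11 ]
-0.21 2 [ 0.582 -0.208  0.094]
-0.18 11 [ 0.607 -0.171  0.15 ]
```

play_rows([
  {"linear": [0.005,-0.04,0.048],"twist": [0,0,0],"fingers": 0},
  {"linear": [0.005,-0.045,0.043],"twist": [0,0,0],"fingers": 0},
  {"linear": [0.006,-0.05,0.038],"twist": [0,0,0],"fingers": 0},
  {"linear": [0.006,-0.055,0.035],"twist": [0,0,0],"fingers": 0},
  {"linear": [0.006,-0.055,0.03],"twist": [0,0,0],"fingers": 0},
  {"linear": [0.005,-0.05,0.03],"twist": [0,0,0],"fingers": 0},
  {"linear": [0.004,-0.04,0.03],"twist": [0,0,0],"fingers": 0},
  {"linear": [0.002,-0.02,0.03],"twist": [0,0,0],"fingers": 0},
])

```text
time: 24.6
ee_pos: [0.6254, -0.2428, 0.2792]
tool_rot: [-180.0, -0.0, 96.8]
wrist_force: [-1.3, -0.5, -1.9]
opening: 0.006
gripper_force: 81.3
```

play_rows([
  {"linear": [0,0,0.05],"twist": [0,0,0],"fingers": 0},
  {"linear": [0,0,0.08],"twist": [0,0,0],"fingers": 0},
  {"linear": [0,0,0.08],"twist": [0,0,0],"fingers": 0},
  {"linear": [0,0,0.08],"twist": [0,0,0],"fingers": 0},
  {"linear": [0,0,0.05],"twist": [0,0,0],"fingers": 0},
  {"linear": [0,0,0],"twist": [0,0,0],"fingers": 0},
  {"linear": [0,0,0],"twist": [0,0,0],"fingers": 0},
  {"linear": [0,0,0],"twist": [0,0,0],"fingers": 0},
])

```text
time: 25.6
ee_pos: [0.625, -0.242, 0.3461]
tool_rot: [-179.9, -0.1, 96.8]
wrist_force: [-0.0, -0.2, -2.8]
opening: 0.006
gripper_force: 81.3
```

play_rows([
  {"linear": [-0.04,0.03,0],"twist": [0,0,-0.1],"fingers": 0},
  {"linear": [-0.05,0.06,0],"twist": [0,0,-0.15],"fingers": 0},
  {"linear": [-0.05,0.08,0],"twist": [0,0,-0.2],"fingers": 0},
  {"linear": [-0.04,0.1,0],"twist": [0,0,-0.22],"fingers": 0},
  {"linear": [-0.02,0.1,0],"twist": [0,0,-0.22],"fingers": 0},
  {"linear": [0,0.1,0],"twist": [0,0,-0.22],"fingers": 0},
  {"linear": [0,0.1,0],"twist": [0,0,-0.22],"fingers": 0},
  {"linear": [0,0.1,0],"twist": [0,0,-0.22],"fingers": 0},
])

```text
time: 26.6
ee_pos: [0.5851, -0.1076, 0.3466]
tool_rot: [-180.0, 0.0, 50.1]
wrist_force: [-0.1, -0.7, -2.8]
opening: 0.006
gripper_force: 81.3
```

play_rows([
  {"linear": [0,0.1,0],"twist": [0,0,-0.22],"fingers": 0},
  {"linear": [0,0.1,0],"twist": [0,0,-0.22],"fingers": 0},
  {"linear": [0,0.1,0],"twist": [0,0,-0.22],"fingers": 0},
  {"linear": [0,0.1,0],"twist": [0,0,-0.22],"fingers": 0},
  {"linear": [0,0.1,0],"twist": [0,0,-0.22],"fingers": 0},
  {"linear": [0,0.1,0],"twist": [0,0,-0.22],"fingers": 0},
  {"linear": [0,0.1,0],"twist": [0,0,-0.2],"fingers": 0},
  {"linear": [0,0.06,0],"twist": [0,0,-0.09],"fingers": 0},
])

```text
time: 27.6
ee_pos: [0.5851, 0.0448, 0.3465]
tool_rot: [-180.0, 0.1, 1.9]
wrist_force: [-0.0, -0.1, -2.5]
opening: 0.0059
gripper_force: 81.3
```

play_rows([
  {"linear": [0,0,-0.04],"twist": [0,0,0],"fingers": 0},
  {"linear": [0,0,-0.06],"twist": [0,0,0],"fingers": 0},
  {"linear": [0,0,-0.06],"twist": [0,0,0],"fingers": 0},
  {"linear": [0,0,-0.06],"twist": [0,0,0],"fingers": 0},
  {"linear": [0,0,-0.04],"twist": [0,0,0],"fingers": 0},
  {"linear": [0,0,-0.02],"twist": [0,0,0],"fingers": 0},
  {"linear": [0,0,0],"twist": [0,0,0],"fingers": 0},
  {"linear": [0,0,0],"twist": [0,0,0],"fingers": 0},
])

```text
time: 28.6
ee_pos: [0.5858, 0.0438, 0.2915]
tool_rot: [-180.0, -0.1, 2.0]
wrist_force: [0.2, 0.2, -1.7]
opening: 0.0056
gripper_force: 81.3
```

```bash
python3 - <<'E'
from h import *
F=[]
for i in range(3):
    p,d=grab('scene','r%d'%i);F.append(bot.sense()['wrist_force'])
s=bot.sense();T=s['ee_pos'];print(T,s['tool_rot'],np.mean(F,0).round(2))
V=cloud('scene',d)
# points near hook plane
m=(abs(V[...,1]-T[1])<.06)&(V[...,2]<T[2]+.05)&(V[...,2]>.09)&(V[...,0]>.53)&(V[...,0]<.66)
v,u=np.where(m);print(len(v), u.min() if len(u) else 0,u.max() if len(u) else 0)
for z in np.arange(.09,.33,.01):
    k=m&(V[...,2]>z)&(V[...,2]<=z+.01)
    if k.sum():print(z.round(3),k.sum(),'x',np.percentile(V[k][:,0],[0,50,100]).round(3),'y',np.percentile(V[k][:,1],[0,50,100]).round(3))
E
```

```text
[0.58569345 0.04377204 0.29148855] [-1.79999274e+02 -4.99627922e-02  2.00367665e+00] [-0.15  0.2  -2.5 ]
0 0 0
```

play_rows([
  {"linear": [0,0,-0.027],"twist": [0,0,0],"fingers": 0},
  {"linear": [0.03,0,0],"twist": [0,0,0],"fingers": 0},
  {"linear": [0.05,0,0],"twist": [0,0,0],"fingers": 0},
  {"linear": [0.05,0,0],"twist": [0,0,0],"fingers": 0},
  {"linear": [0.05,0,0],"twist": [0,0,0],"fingers": 0},
  {"linear": [0.03,0,0],"twist": [0,0,0],"fingers": 0},
  {"linear": [0.02,0,0],"twist": [0,0,0],"fingers": 0},
  {"linear": [0,0,0],"twist": [0,0,0],"fingers": 0},
])

```text
time: 29.75
ee_pos: [0.6315, 0.0437, 0.2855]
tool_rot: [-180.0, 0.0, 2.0]
wrist_force: [-0.9, -0.3, -2.1]
opening: 0.0058
gripper_force: 81.3
```

play_rows([
  {"linear": [0.02,0,0],"twist": [0,0,0],"fingers": 0},
  {"linear": [0.02,0,0],"twist": [0,0,0],"fingers": 0},
  {"linear": [0.02,0,0],"twist": [0,0,0],"fingers": 0},
  {"linear": [0.02,0,0],"twist": [0,0,0],"fingers": 0},
  {"linear": [0,0,0],"twist": [0,0,0],"fingers": 0},
  {"linear": [0,0,0],"twist": [0,0,0],"fingers": 0},
  {"linear": [0,0,0],"twist": [0,0,0],"fingers": 0},
  {"linear": [0,0,0],"twist": [0,0,0],"fingers": 0},
])

```text
time: 30.75
ee_pos: [0.6473, 0.0437, 0.2857]
tool_rot: [-180.0, 0.0, 2.0]
wrist_force: [0.4, 0.3, -1.4]
opening: 0.0062
gripper_force: 81.3
```

play_rows([
  {"linear": [0.02,0,0],"twist": [0,0,0],"fingers": 0},
  {"linear": [0.02,0,0],"twist": [0,0,0],"fingers": 0},
  {"linear": [0.02,0,0],"twist": [0,0,0],"fingers": 0},
  {"linear": [0,0,0],"twist": [0,0,0],"fingers": 0},
  {"linear": [0,0,0],"twist": [0,0,0],"fingers": 0},
  {"linear": [0,0,0],"twist": [0,0,0],"fingers": 0},
  {"linear": [0,0,0],"twist": [0,0,0],"fingers": 0},
  {"linear": [0,0,0],"twist": [0,0,0],"fingers": 0},
])

```text
time: 31.75
ee_pos: [0.6594, 0.0437, 0.2857]
tool_rot: [-180.0, -0.0, 2.0]
wrist_force: [-0.0, -0.6, -3.1]
opening: 0.0059
gripper_force: 81.3
```

play_rows([
  {"linear": [0.02,0,0],"twist": [0,0,0],"fingers": 0},
  {"linear": [0.02,0,0],"twist": [0,0,0],"fingers": 0},
  {"linear": [0.02,0,0],"twist": [0,0,0],"fingers": 0},
  {"linear": [0.02,0,0],"twist": [0,0,0],"fingers": 0},
  {"linear": [0,0,0],"twist": [0,0,0],"fingers": 0},
  {"linear": [0,0,0],"twist": [0,0,0],"fingers": 0},
  {"linear": [0,0,0],"twist": [0,0,0],"fingers": 0},
  {"linear": [0,0,0],"twist": [0,0,0],"fingers": 0},
])

```text
time: 32.75
ee_pos: [0.6753, 0.0437, 0.2857]
tool_rot: [-180.0, -0.0, 2.0]
wrist_force: [-0.6, -0.9, -2.5]
opening: 0.0058
gripper_force: 81.3
```

```bash
cat > f.py <<'E'
from h import *
F=[]
for i in range(5):
    bot.read_camera('top');F.append(bot.sense()['wrist_force'])
s=bot.sense();print(s['time'],s['ee_pos'].round(4),s['tool_rot'].round(2),np.mean(F,0).round(2),np.std(F,0).round(2),s['wrist_torque'].round(2))
E
python3 f.py
```

```text
33.0 [0.6754 0.0438 0.2857] [-179.99   -0.      2.  ] [ 0.75  0.03 -2.63] [0.46 0.32 0.45] [-0.01  0.    0.12]
```

play_rows([
  {"linear": [0,0,-0.015],"twist": [0,0,0],"fingers": 0},
  {"linear": [0,0,-0.015],"twist": [0,0,0],"fingers": 0},
  {"linear": [0,0,0],"twist": [0,0,0],"fingers": 0},
  {"linear": [0,0,0],"twist": [0,0,0],"fingers": 0},
  {"linear": [0,0,0],"twist": [0,0,0],"fingers": 0},
  {"linear": [0,0,0],"twist": [0,0,0],"fingers": 0},
  {"linear": [0,0,0],"twist": [0,0,0],"fingers": 0},
  {"linear": [0,0,0],"twist": [0,0,0],"fingers": 0},
])

```text
time: 34.0
ee_pos: [0.6754, 0.0437, 0.2797]
tool_rot: [-180.0, -0.0, 2.0]
wrist_force: [0.5, -0.7, -2.0]
opening: 0.006
gripper_force: 81.3
```

play_rows([
  {"linear": [0,0,-0.02],"twist": [0,0,0],"fingers": 0},
  {"linear": [0,0,-0.02],"twist": [0,0,0],"fingers": 0},
  {"linear": [0,0,-0.02],"twist": [0,0,0],"fingers": 0},
  {"linear": [0,0,-0.01],"twist": [0,0,0],"fingers": 0},
  {"linear": [0,0,0],"twist": [0,0,0],"fingers": 0},
  {"linear": [0,0,0],"twist": [0,0,0],"fingers": 0},
  {"linear": [0,0,0],"twist": [0,0,0],"fingers": 0},
  {"linear": [0,0,0],"twist": [0,0,0],"fingers": 0},
])

```text
time: 35.0
ee_pos: [0.6755, 0.0437, 0.2658]
tool_rot: [-180.0, -0.0, 2.0]
wrist_force: [0.3, -0.1, -2.1]
opening: 0.0063
gripper_force: 81.3
```

```bash
python3 f.py
```

```text
35.25 [0.6754 0.0437 0.2657] [-179.99   -0.      2.  ] [ 0.03 -0.2  -2.52] [0.28 0.37 0.7 ] [-0.    0.   -0.01]
```

play_rows([
  {"linear": [0,0,-0.01],"twist": [0,0,0],"fingers": 0},
  {"linear": [0,0,-0.01],"twist": [0,0,0],"fingers": 0},
  {"linear": [0,0,-0.01],"twist": [0,0,0],"fingers": 0},
  {"linear": [0,0,0],"twist": [0,0,0],"fingers": 0},
  {"linear": [0,0,0],"twist": [0,0,0],"fingers": 0},
  {"linear": [0,0,0],"twist": [0,0,0],"fingers": 0},
  {"linear": [0,0,0],"twist": [0,0,0],"fingers": 0},
  {"linear": [0,0,0],"twist": [0,0,0],"fingers": 0},
])

```text
time: 36.25
ee_pos: [0.6755, 0.0437, 0.2597]
tool_rot: [-180.0, -0.0, 2.0]
wrist_force: [-0.3, -0.5, -3.1]
opening: 0.0054
gripper_force: 81.3
```

play_rows([
  {"linear": [0,0,-0.005],"twist": [0,0,0],"fingers": 0},
  {"linear": [0,0,-0.005],"twist": [0,0,0],"fingers": 0},
  {"linear": [0,0,0],"twist": [0,0,0],"fingers": 0},
  {"linear": [0,0,0],"twist": [0,0,0],"fingers": 0},
  {"linear": [0,0,0],"twist": [0,0,0],"fingers": 0},
  {"linear": [0,0,0],"twist": [0,0,0],"fingers": 0},
  {"linear": [0,0,0],"twist": [0,0,0],"fingers": 0},
  {"linear": [0,0,0],"twist": [0,0,0],"fingers": 0},
])

```text
time: 37.25
ee_pos: [0.6754, 0.0438, 0.2577]
tool_rot: [-180.0, -0.0, 2.0]
wrist_force: [0.3, -0.6, -1.7]
opening: 0.0062
gripper_force: 81.3
```

```bash
python3 f.py
```

```text
37.5 [0.6754 0.0437 0.2576] [-179.99    0.      2.  ] [ 0.39  0.03 -2.3 ] [0.29 0.1  0.35] [-0.05  0.07  0.03]
```

Still carrying full weight; I'll step down in 1 mm moves.

play_rows([
  {"linear": [0,0,-0.005],"twist": [0,0,0],"fingers": 0},
  {"linear": [0,0,-0.005],"twist": [0,0,0],"fingers": 0},
  {"linear": [0,0,0],"twist": [0,0,0],"fingers": 0},
  {"linear": [0,0,0],"twist": [0,0,0],"fingers": 0},
  {"linear": [0,0,0],"twist": [0,0,0],"fingers": 0},
  {"linear": [0,0,0],"twist": [0,0,0],"fingers": 0},
  {"linear": [0,0,0],"twist": [0,0,0],"fingers": 0},
  {"linear": [0,0,0],"twist": [0,0,0],"fingers": 0},
])

```text
time: 38.5
ee_pos: [0.6754, 0.0438, 0.2556]
tool_rot: [-180.0, -0.0, 2.0]
wrist_force: [0.6, 0.0, -2.4]
opening: 0.0055
gripper_force: 81.3
```

```bash
python3 f.py
```

```text
38.75 [0.6754 0.0437 0.2556] [-179.99   -0.      1.99] [ 0.36 -0.18 -2.2 ] [0.37 0.54 0.41] [-0.04 -0.01 -0.01]
```

play_rows([
  {"linear": [0,0,-0.005],"twist": [0,0,0],"fingers": 0},
  {"linear": [0,0,0],"twist": [0,0,0],"fingers": 0},
  {"linear": [0,0,0],"twist": [0,0,0],"fingers": 0},
  {"linear": [0,0,0],"twist": [0,0,0],"fingers": 0},
  {"linear": [0,0,0],"twist": [0,0,0],"fingers": 0},
  {"linear": [0,0,0],"twist": [0,0,0],"fingers": 0},
  {"linear": [0,0,0],"twist": [0,0,0],"fingers": 0},
  {"linear": [0,0,0],"twist": [0,0,0],"fingers": 0},
])

```text
time: 39.75
ee_pos: [0.6754, 0.0437, 0.2546]
tool_rot: [-180.0, 0.0, 2.0]
wrist_force: [0.2, -0.1, -2.1]
opening: 0.0061
gripper_force: 81.3
```

```bash
python3 f.py
```

```text
40.0 [0.6754 0.0437 0.2546] [-179.99   -0.      2.  ] [-0.46 -0.15 -2.71] [0.51 0.36 0.64] [-0.    0.08  0.09]
```

play_rows([
  {"linear": [0,0,-0.005],"twist": [0,0,0],"fingers": 0},
  {"linear": [0,0,-0.002],"twist": [0,0,0],"fingers": 0},
  {"linear": [0,0,0],"twist": [0,0,0],"fingers": 0},
  {"linear": [0,0,0],"twist": [0,0,0],"fingers": 0},
  {"linear": [0,0,0],"twist": [0,0,0],"fingers": 0},
  {"linear": [0,0,0],"twist": [0,0,0],"fingers": 0},
  {"linear": [0,0,0],"twist": [0,0,0],"fingers": 0},
  {"linear": [0,0,0],"twist": [0,0,0],"fingers": 0},
])

```text
time: 41.0
ee_pos: [0.6756, 0.0438, 0.2535]
tool_rot: [-180.0, -0.0, 2.0]
wrist_force: [-1.2, -0.2, 4.3]
opening: 0.0057
gripper_force: 82.1
```

```bash
python3 f.py
```

```text
41.25 [0.6756 0.0438 0.2535] [-1.7999e+02 -3.0000e-02  2.0000e+00] [-1.34  0.38  5.41] [0.55 0.35 0.46] [0.02 0.18 0.  ]
```

play_rows([
  {"linear": [0,0,-0.004],"twist": [0,0,0],"fingers": 0},
  {"linear": [0,0,-0.002],"twist": [0,0,0],"fingers": 0},
  {"linear": [0,0,0],"twist": [0,0,0],"fingers": 0},
  {"linear": [0,0,0],"twist": [0,0,0],"fingers": 0},
  {"linear": [0,0,0],"twist": [0,0,0],"fingers": 0},
  {"linear": [0,0,0],"twist": [0,0,0],"fingers": 0},
  {"linear": [0,0,0],"twist": [0,0,0],"fingers": 0},
  {"linear": [0,0,0],"twist": [0,0,0],"fingers": 0},
])

```text
time: 42.25
ee_pos: [0.6756, 0.0438, 0.2534]
tool_rot: [180.0, -0.1, 2.0]
wrist_force: [-3.1, -0.4, 9.3]
opening: 0.006
gripper_force: 83.0
```

```bash
python3 f.py
```

```text
42.5 [0.6756 0.0437 0.2533] [ 1.8e+02 -7.0e-02  2.0e+00] [-2.89 -0.13  9.8 ] [0.44 0.22 0.29] [-0.01  0.54 -0.  ]
```

play_rows([
  {"linear": [0,0,0.003],"twist": [0,0,0],"fingers": 0},
  {"linear": [0,0,0.003],"twist": [0,0,0],"fingers": 0},
  {"linear": [0,0,0],"twist": [0,0,0],"fingers": 0},
  {"linear": [0,0,0],"twist": [0,0,0],"fingers": 0},
  {"linear": [0,0,0],"twist": [0,0,0],"fingers": 0},
  {"linear": [0,0,0],"twist": [0,0,0],"fingers": 0},
  {"linear": [0,0,0],"twist": [0,0,0],"fingers": 0},
  {"linear": [0,0,0],"twist": [0,0,0],"fingers": 0},
], grip_force=20)

```text
time: 43.5
ee_pos: [0.6756, 0.0438, 0.2535]
tool_rot: [-180.0, -0.0, 2.0]
wrist_force: [-0.9, -0.6, 6.0]
opening: 0.006
gripper_force: 82.4
```

```bash
python3 f.py
```

```text
43.75 [0.6756 0.0438 0.2535] [-1.7999e+02 -2.0000e-02  2.0000e+00] [-1.37  0.31  6.15] [0.56 0.55 0.52] [-0.04  0.27 -0.04]
```

play_rows([
  {"linear": [0,0,0.004],"twist": [0,0,0],"fingers": 0},
  {"linear": [0,0,0],"twist": [0,0,0],"fingers": 0},
  {"linear": [0,0,0],"twist": [0,0,0],"fingers": 0.08},
  {"linear": [0,0,0],"twist": [0,0,0],"fingers": 0.12},
  {"linear": [0,0,0],"twist": [0,0,0],"fingers": 0.16},
  {"linear": [0,0,0],"twist": [0,0,0],"fingers": 0.22},
  {"linear": [0,0,0],"twist": [0,0,0],"fingers": 0.3},
  {"linear": [0,0,0],"twist": [0,0,0],"fingers": 0.35},
])

```text
time: 44.75
ee_pos: [0.6754, 0.0437, 0.254]
tool_rot: [-180.0, 0.0, 2.0]
wrist_force: [-0.3, -0.2, 0.1]
opening: 0.03
gripper_force: 0.0
```

```bash
python3 f.py
```

```text
45.0 [0.6754 0.0437 0.254 ] [-179.99   -0.      2.  ] [ 0.21  0.06 -0.25] [0.53 0.19 0.4 ] [-0.03  0.02  0.02]
```

Released, and the rail carries the load. I'll retreat straight up, then back towards the right, and check.

play_rows([
  {"linear": [0,0,0.03],"twist": [0,0,0],"fingers": 0.4},
  {"linear": [0,0,0.06],"twist": [0,0,0],"fingers": 0.4},
  {"linear": [0,0,0.1],"twist": [0,0,0],"fingers": 0.4},
  {"linear": [0,0,0.15],"twist": [0,0,0],"fingers": 0.4},
  {"linear": [0,0,0.15],"twist": [0,0,0],"fingers": 0.4},
  {"linear": [-0.15,-0.15,0],"twist": [0,0,0],"fingers": 0.4},
  {"linear": [-0.15,-0.2,0],"twist": [0,0,0],"fingers": 0.4},
  {"linear": [-0.15,-0.2,0],"twist": [0,0,0],"fingers": 0.4},
])

```text
time: 46.0
ee_pos: [0.5848, -0.0672, 0.3533]
tool_rot: [180.0, -0.1, 2.0]
wrist_force: [0.3, -0.6, -0.2]
opening: 0.034
gripper_force: 0.0
```

play_rows([
  {"linear": [-0.1,-0.25,0],"twist": [0,0,0],"fingers": 0.4},
  {"linear": [-0.1,-0.25,0],"twist": [0,0,0],"fingers": 0.4},
  {"linear": [-0.05,-0.25,0],"twist": [0,0,0],"fingers": 0.4},
  {"linear": [0,-0.25,0],"twist": [0,0,0],"fingers": 0.4},
  {"linear": [0,-0.25,0],"twist": [0,0,0],"fingers": 0.4},
  {"linear": [0,0,0],"twist": [0,0,0],"fingers": 0.4},
  {"linear": [0,0,0],"twist": [0,0,0],"fingers": 0.4},
  {"linear": [0,0,0],"twist": [0,0,0],"fingers": 0.4},
])

```text
time: 47.0
ee_pos: [0.5356, -0.315, 0.3526]
tool_rot: [-180.0, -0.0, 2.1]
wrist_force: [0.7, -0.6, 0.5]
opening: 0.0344
gripper_force: 0.0
```

```bash
python3 - <<'E'
from h import *
p,d=grab('scene','z');t,e=grab('top','z')
V=cloud('scene',d);W=cloud('top',e)
print(bot.sense()['time'],bot.sense()['ee_pos'])
m=(abs(V[...,0]-.68)<.05)&(abs(V[...,1]-.045)<.05)&(V[...,2]>.04)&(V[...,2]<.32)
for z in np.arange(.04,.32,.02):
    k=m&(V[...,2]>z)&(V[...,2]<=z+.02)
    if k.sum():print(z.round(3),k.sum(),'x',np.median(V[k][:,0]).round(3),'y',np.percentile(V[k][:,1],[5,50,95]).round(3))
k=(abs(W[...,0]-.68)<.04)&(abs(W[...,1]-.045)<.03)&(W[...,2]>.28)&(W[...,2]<.32);print('tab',k.sum(),np.median(W[k],0))
# soap, tins unchanged
g0=load('top','0')[0].astype(int);g=t.astype(int)
for n,(a,b,c,f) in dict(soap=(240,290,222,265),tins=(250,300,365,420)).items():print(n,abs(g-g0)[a:b,c:f].mean())
E
```

```text
47.1 [ 0.53565989 -0.31501745  0.35248097]
0.04 3 x 0.676 y [0.04  0.044 0.047]
0.06 123 x 0.676 y [0.015 0.042 0.068]
0.08 173 x 0.677 y [0.009 0.045 0.077]
0.1 190 x 0.678 y [0.009 0.045 0.077]
0.12 124 x 0.68 y [0.018 0.044 0.069]
0.14 68 x 0.677 y [0.031 0.044 0.053]
0.16 50 x 0.678 y [0.031 0.044 0.052]
0.18 57 x 0.682 y [0.035 0.043 0.049]
0.2 14 x 0.684 y [0.041 0.044 0.045]
0.22 15 x 0.659 y [0.039 0.043 0.045]
0.24 29 x 0.652 y [0.037 0.041 0.044]
0.26 193 x 0.676 y [0.001 0.043 0.089]
0.28 45 x 0.671 y [0.04  0.044 0.046]
tab 76 [0.67522641 0.04108598 0.29422916]
soap 1.7593798449612403
tins 11.096484848484849
```

```bash
python3 -c "
from rig import bot
print(bot.close_job())"
```

```text
the job is handed in; nothing more can be done
None
```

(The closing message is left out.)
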